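# Mount the spotlight on its clawed stand

### The arm

A 6-joint arm with a two-finger parallel gripper is mounted at the origin on the work surface. World frame = base frame: x ahead of the robot, y to its left, z up, the work surface at z = 0. Lengths are in m, angles in rad, forces in N, time in s.
With the tool pointing down it reaches from about 0.275 to 0.85 m from the base axis. Payload 19 kg.
Tool frame: the origin (TCP) lies midway between the tips of the shut fingers; the grasp point (between the pads) lies 19 mm behind it; z points along the fingers, y is the direction in which the jaws open and shut (so a half turn about z gives the same grasp; the last joint's range is limited). The gripper opens to 85 mm and grips with 20 to 120 N. Pads are 22 mm wide; open, the fingers measure 114 mm over their backs; the gripper's body (76 mm by 85 mm) begins 54 mm behind the grasp point. The pads swing forward as they close: fully open they stand 13 mm farther back than shut.
Start: joints at [1.041, 0.15, 1.437, -0, 1.554, -0.134], TCP at [0.222, 0.531, 0.203] pointing down, gripper open.
Joint ranges: [-2.8, 2.8], [-0.68, 2.1], [0.12, 2.68], [-1.39, 4.53], [0.16, 2.79], [-2.81, 2.81]. Speed limits (rad/s): [1.89, 1.89, 2.22, 3.01, 3.01, 3.01].

### API

Orientations are given as a unit quaternion [w, x, y, z].
In Python, from plant import env gives the robot as it stands.
- The arm moves only by the shell command python3 -m pendant 'ROWS' [OPENING] [FORCE]. ROWS is JSON, a list of rows, each an object with "dp": the shift along the tool's x, y, z in units of 0.1 m (1.0 is 0.1 m), a list of three; "roll": the turn about the tool's z in units of 0.5 rad (1.0 is 0.5 rad). In form: [{"dp": [dx, dy, dz], "roll": roll}, ...]. A call has 1 to 10 rows; each row is the pose to reach, as a shift and turn from the pose commanded when the call began, along the tool's axes at that moment; what a row does not reach only later rows make up. A row lasts 1/12 s, in which the tool goes at most 41.7 mm and 7.16 degrees, less where a joint would pass 70% of its speed; a pose out of reach is approached as far as the arm can. A call with a number of a shift or a turn outside -1 to 1 is refused whole. A call with a gripper value outside its range is refused whole. OPENING is the opening, from -1 (shut) to 1 (fully open), set as the call begins (- or left out, the last holds). The fingers move at their own pace and stop on an object; FORCE is the grip in N (left out, the last holds). Time passes only in rows, so rows that repeat a pose let the fingers close. It gives the time, the measured TCP pose, the force and the opening at its end, in the units of the state.
- env.get_obs(): the state, without advancing time (a new reading comes with each control period).
- env.grab_frame(name): name is "scene" or "top" or "wrist"; returns the picture (400x640x3 uint8, blue, green, red); there is no depth.
- env.camera_params(name): a dict with "camera_matrix" (3x3 intrinsics, pixels), "position" and "attitude" of the camera in the world; the wrist camera has in their place "T_tool_cam" (4x4, takes a point from camera to tool coordinates, whose origin is the TCP and whose axes are the flange's). Camera axes: x right, y up, looking along -z (the intrinsics and any distortion apply to the point x, -y, -z); pixel columns grow to the right and rows downward; lengths in m; the calibration is good to about 2 mm. A picture is of the moment at which its call begins: read the wrist's pose just before it. camera_params takes no time and is no camera call.
- env.close_job(): hands the job in, once; it reports no verdict.
The state is a dict: "clock": time; "joint_pos": joint angles; "dq": joint speeds; "joint_efforts": joint torques, N m; "position": TCP position; "eef_rot": TCP orientation; "ft_force": force on the tool from outside, world axes, zero at the start; "ft_torque": the same for the moment, N m; "grip_width": finger opening in m.
Only numpy, scipy, OpenCV 4.12 (cv2) and the standard library are available. Lean on these libraries where they do the work, as an engineer would, in place of code of your own. Each camera call takes 0.05 s, during which the arm holds its last target.

### The job

Put the spotlight head on the stand with its prongs meshed between the teeth of the stand's crown, and push it fully home; any of the positions in which it meshes will do. Then turn both clamp knobs clockwise (seen from above) to their end stops, so that their steel fingers lie over the lamp's flange. Do not drop the lamp, and leave the parts bin, tape roll and wrench alone.

Things in the scene. Friction and masses are not known exactly. Their poses are not given: they have to be found in the camera images.
- lamp: Grey spotlight head, 0.55 kg, upright, loose. Origin: on its axis at its prong tips (underside); z up, x where the lens looks. Below, six prongs 11 mm wide, 17 tall, from 26 to 38 mm radius, centred at 30, 90, 150, 210, 270, 330 degrees from x. Above them a round 80 mm flange, 16 to 24 mm above the origin, then a neck of 26 mm diameter and the housing.
- lamp_housing (a point): Centre of the lamp's box housing, 70 mm above the lamp's origin on its axis; axes as the lamp's. Housing: 76 mm long (x -40 to 36 mm), 46 mm wide (y), 52 mm tall; grip it across the 46 mm. In front at x 36 to 42 mm a bezel 50 mm wide, 56 tall, with a thin visor at its top reaching x 58 mm.
- stand: Fixed lamp stand. Origin: centre of its underside, on the table; z up. Base bar 110 (x) by 300 (y) by 12 mm. In the middle a short flanged tube, its 88 mm round top plate 50 mm above the table, bearing the toothed crown. Clamp knobs on posts (22 mm diameter) at y = +120 mm (clamp_1) and y = -120 mm (clamp_2).
- crown (a point): Stand's axis at the plate's top (50 mm high), axes as the stand's; the lamp's origin lies here when home. Six teeth 10 mm tall, 11 wide, radius 26 to 40 mm, at 0, 60, ... 300 degrees from x; centring boss 47 mm wide, 14 tall, bevelled. Meshes when lamp yaw = stand yaw plus any multiple of 60 degrees, within about 5 degrees; unmeshed, the prongs sit on the teeth, 10 mm too high.
- clamp_1_grip (a point): Centre of the black bar handle of the knob at the stand's +y side, on its turning axis, 108 mm above the table. Bar 46 mm long (this point's x), 14 wide (y), 28 tall. Below it a steel finger 16 mm wide, 76 to 82 mm above the table, points along this point's +x, reaching 88 mm from the axis.
- clamp_2_grip (a point): The same on the knob at the stand's -y side.
- clamp_1 (a joint): Turn of the +y knob in rad, growing clockwise from above: 0 open (finger about square to the line to the crown), 1.45 end stop (finger points at the crown's axis, 2 mm above the flange of a lamp that is home; a lamp not home blocks it). Stiff (0.08 N m); stays where it is left.
- clamp_2 (a joint): The same for the knob at the stand's -y side.
- parts_bin: Bystander: grey open plastic bin of bolts, 110 by 90 by 55 mm, 0.6 kg; origin under its centre.
- tape_roll: Bystander: black roll of tape lying flat, 104 mm across, 48 mm tall; origin under its centre.
- wrench: Bystander: steel wrench 190 mm long lying on the table.
There are look-alikes about, which are no part of the job. Leave any pink or yellow look-alike of the lamp alone.

How it is judged:
On the way, in this order (a step that is already met when the one before it is completed fails the run):
1. the lamp is meshed and fully home on the stand, with both clamps still open (distance between lamp and crown below 0.005 m and z of lamp in the frame of crown below 0.0025 m and angle between lamp's own z axis and vertical below 0.06 rad and value of joint each of clamp_1, clamp_2 below 1.2 rad), for 0.2 s.
2. both clamp knobs are turned to their end stops (value of joint each of clamp_1, clamp_2 above 1.36 rad), for 0.2 s.
At the end, for the whole second after the job is handed in: The lamp is home: its prong tips within 2.5 mm of the crown's plate and its origin within 5 mm of the crown point, upright within 0.06 rad and at rest; both clamps within 0.09 rad of their end stops (above 1.36 rad) (all of step 2 and distance between lamp and crown below 0.005 m and z of lamp in the frame of crown below 0.0025 m and angle between lamp's own z axis and vertical below 0.06 rad and linear speed of lamp below 0.02 m/s); the robot touches nothing.
It fails at once if the lamp falls freely (faster than 0.6 m/s, not held by the fingers) (linear speed of lamp above 0.6 m/s and contact force between the fingers and lamp below 0.3 N).
It fails at once if the parts bin is moved by more than 3 cm (distance of parts_bin from where it was at the start of the episode above 0.03 m).
It fails at once if the tape roll is moved by more than 3 cm (distance of tape_roll from where it was at the start of the episode above 0.03 m).
It fails at once if the wrench is moved by more than 3 cm (distance of wrench from where it was at the start of the episode above 0.03 m).
It also fails if it takes over 64 s, if anything falls off the work surface, if the arm or the gripper's body presses on something with over 40 N, if the wrist force passes 120 N, or if a joint passes its speed limit or range.

## Working session

There is one attempt and no reset: what is moved stays moved. The work goes in short steps, Python scripts to look and compute and a shell command to move; the robot and the scene stay as the last step left them, time stands still between calls to the robot, and variables do not carry over. Pictures are saved under pics/ and viewed, and the job is handed in when it is done.

```bash
ls; mkdir -p pics; python3 - <<'E'
from plant import env
import cv2
o=env.get_obs(); print(o)
for n in("scene","top","wrist"):
    print(n,env.camera_params(n))
    cv2.imwrite(f"pics/{n}0.png",env.grab_frame(n))
E
```

```text
pics
{'clock': 0.0, 'joint_pos': array([ 1.04104318e+00,  1.50975372e-01,  1.43806779e+00,  2.10020925e-05,
        1.55379984e+00, -1.33978358e-01]), 'dq': array([ 7.88038157e-05, -3.63909046e-04,  1.56396849e-03, -4.40020245e-04,
       -2.27299296e-03, -9.75559655e-04]), 'joint_efforts': array([ 8.48886248e-04, -7.13043451e+01, -5.70877182e+01, -1.02739152e-04,
        8.66428338e-03, -5.13014936e-05]), 'position': array([0.22152437, 0.53029291, 0.20276324]), 'eef_rot': array([-2.13613676e-04,  1.96598536e-01,  9.80483873e-01, -5.87643448e-04]), 'ft_force': array([-0.40611748, -0.98423943, -0.2348295 ]), 'ft_torque': array([ 0.00276691,  0.03559601, -0.02390543]), 'grip_width': 0.08523785626311622}
scene {'camera_matrix': array([[475.52332842,   0.        , 321.02344406],
       [  0.        , 475.52332842, 189.9230016 ],
       [  0.        ,   0.        ,   1.        ]]), 'position': array([1.25793379, 1.05792767, 1.0308444 ]), 'attitude': array([0.27405328, 0.12844297, 0.42360228, 0.85379055])}
top {'camera_matrix': array([[484.04835119,   0.        , 321.64762039],
       [  0.        , 484.04835119, 204.03623169],
       [  0.        ,   0.        ,   1.        ]]), 'position': array([0.38286999, 0.07030709, 1.51651206]), 'attitude': array([ 0.71396387,  0.04684943, -0.04207881, -0.69734503])}
wrist {'camera_matrix': array([[337.29193863,   0.        , 313.01986707],
       [  0.        , 337.29193863, 203.0669301 ],
       [  0.        ,   0.        ,   1.        ]]), 'T_tool_cam': array([[-2.08577615e-04,  9.56160280e-01,  2.92843773e-01,
         7.36590295e-02],
       [ 9.99997876e-01,  7.99950507e-04, -1.89966043e-03,
         4.09749473e-05],
       [-2.05064038e-03,  2.92842755e-01, -9.56158416e-01,
        -1.69162043e-01],
       [ 0.00000000e+00,  0.00000000e+00,  0.00000000e+00,
         1.00000000e+00]])}
```

View pics/scene0.png

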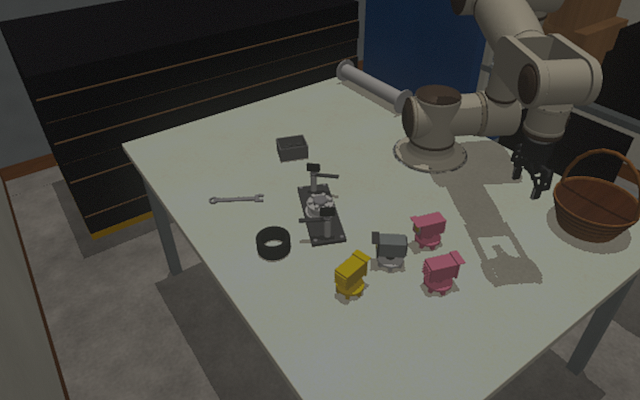

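View pics/top0.png

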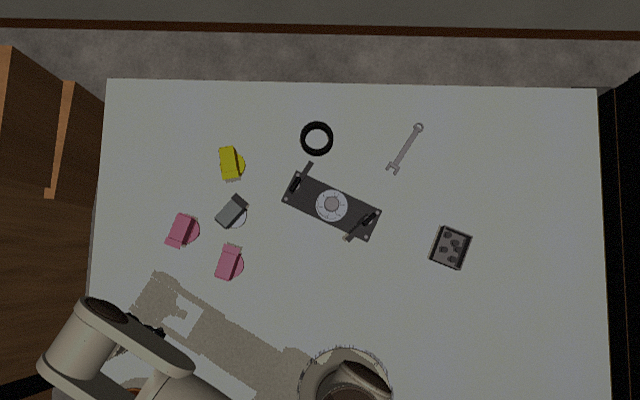

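View pics/wrist0.png

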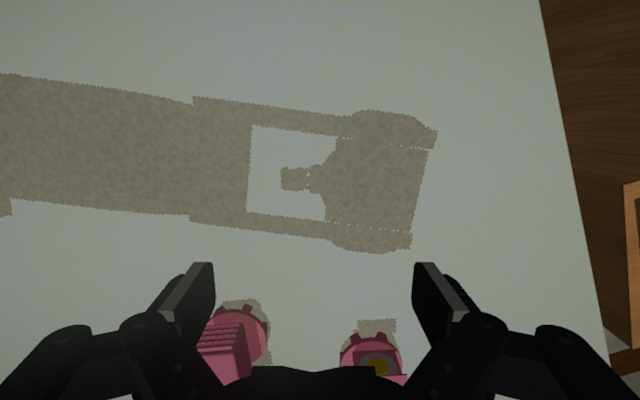

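Candidates in the top view are grey (231,211), pink (182,231), pink (229,262) and yellow (231,163). The description says grey, so I choose (231,211). Next I'll check close crops of it and the stand.

```bash
cat > h.py <<'E'
import numpy as np, cv2
from scipy.spatial.transform import Rotation as R
from plant import env
def rot(q): return R.from_quat([q[1],q[2],q[3],q[0]]).as_matrix()
def cam(n,o=None):
    c=env.camera_params(n);K=c["camera_matrix"]
    if n=="wrist":
        o=o or env.get_obs(); T=np.eye(4);T[:3,:3]=rot(o["eef_rot"]);T[:3,3]=o["position"]
        T=T@c["T_tool_cam"]; return K,T[:3,:3],T[:3,3]
    return K,rot(c["attitude"]),np.array(c["position"])
def px2w(C,u,v,z):
    K,Rm,p=C; d=Rm@np.array([(u-K[0,2])/K[0,0],-(v-K[1,2])/K[1,1],-1]); return p+d*(z-p[2])/d[2]
def w2px(C,P):
    K,Rm,p=C; q=(np.atleast_2d(P)-p)@Rm; q=q*[1,-1,-1]; q=q@K.T; return q[:,:2]/q[:,2:]
def crop(im,x0,y0,x1,y1,s,name,ticks=True):
    c=cv2.resize(im[y0:y1,x0:x1],None,fx=s,fy=s,interpolation=cv2.INTER_CUBIC)
    c=np.clip(c.astype(float)*1.8,0,255).astype(np.uint8)
    for u in range((x0//10+1)*10,x1,10):
        cv2.line(c,((u-x0)*s,0),((u-x0)*s,6),(0,0,255),1)
        if u%20==0: cv2.putText(c,str(u),((u-x0)*s,16),0,.35,(0,0,255),1)
    for v in range((y0//10+1)*10,y1,10):
        cv2.line(c,(0,(v-y0)*s),(6,(v-y0)*s),(0,0,255),1)
        if v%20==0: cv2.putText(c,str(v),(8,(v-y0)*s+4),0,.35,(0,0,255),1)
    cv2.imwrite("pics/"+name,c)
E
python3 - <<'E'
from h import *
t=cv2.imread("pics/top0.png")
crop(t,205,150,395,255,4,"top0_crop.png")
C=cam("top")
for n,u,v,z in [("crown",331,205,.06),("lamp",231,211,.08),("pinkB",229,262,.08),("pinkA",182,231,.08),("yel",231,163,.08),("tape",316,138,.03),("wr",390,172,0),("bin",451,247,.03)]: print(n,px2w(C,u,v,z).round(3))
E
```

```text
crown [0.565 0.054 0.06 ]
lamp [0.537 0.353 0.08 ]
pinkB [0.386 0.351 0.08 ]
pinkA [0.474 0.496 0.08 ]
yel [0.683 0.359 0.08 ]
tape [0.78  0.105 0.03 ]
wr [ 0.682 -0.132  0.   ]
bin [ 0.448 -0.316  0.03 ]
```

View pics/top0_crop.png

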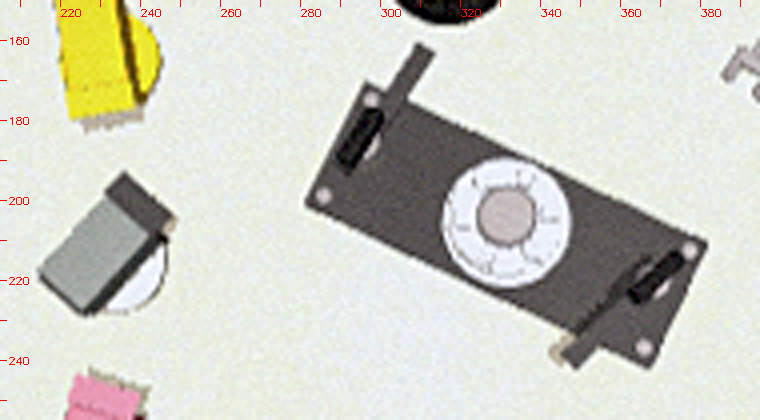

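```bash
python3 - <<'E'
from h import *
C=cam("top")
P=lambda u,v,z: px2w(C,u,v,z)
c=[P(294.5,170.5,.012),P(379.5,210,.012),P(366,242,.012),P(281.5,201,.012)]
for p in c: print(p.round(4))
c=np.array(c);print("centre",c.mean(0),[np.linalg.norm(c[i]-c[i-1]) for i in range(4)])
for a,b in((0,1),(3,2)): d=c[a]-c[b];print("y-axis yaw",np.degrees(np.arctan2(d[1],d[0]))-90)
print("plate",P(329.5,205,.05),"boss",P(329.5,204,.064))
print("lamp top")
l=np.array([P(212,217.5,.096),P(224,228.5,.096),P(240,207.5,.096),P(229,197,.096)])
print(l.round(4));print([np.linalg.norm(l[i]-l[i-1]) for i in range(4)])
for a,b in((3,0),(2,1)): d=l[a]-l[b];print("lamp yaw",np.degrees(np.arctan2(d[1],d[0])))
print(l.mean(0))
h1a,h1b=P(287,191,.122),P(296,177,.122);h2a,h2b=P(360,225,.122),P(371,213.5,.122)
print("knobs",(h1a+h1b)/2,(h2a+h2b)/2)
E
```

```text
[0.6779 0.1711 0.012 ]
[ 0.5585 -0.0985  0.012 ]
[ 0.4577 -0.0576  0.012 ]
[0.5798 0.2089 0.012 ]
centre [0.56846116 0.05598797 0.012     ] [np.float64(0.10519636194940528), np.float64(0.2948948097835482), np.float64(0.10883236831568188), np.float64(0.2931040547945139)]
y-axis yaw -23.893494345800335
y-axis yaw -24.61922944556821
plate [0.56587071 0.05840745 0.05      ] boss [0.56717086 0.05858763 0.064     ]
lamp top
[[0.5149 0.4046 0.096 ]
 [0.4833 0.3676 0.096 ]
 [0.5465 0.3233 0.096 ]
 [0.5771 0.3573 0.096 ]]
[np.float64(0.07813552930251248), np.float64(0.04872618675855994), np.float64(0.07724351626967761), np.float64(0.04578244482386418)]
lamp yaw -37.23719852099958
lamp yaw -34.99892959797923
[0.53045407 0.36320485 0.096     ]
knobs [0.61613071 0.17125004 0.122     ] [ 0.51782133 -0.04598087  0.122     ]
```

```bash
python3 -m pendant '[{"dp":[-0.2,0,0],"roll":0},{"dp":[-0.5,0,0],"roll":0},{"dp":[-0.8,-0.1,0],"roll":0},{"dp":[-1,-0.1,0],"roll":0}]' 1 60
python3 -m pendant '[{"dp":[-0.33,0,0],"roll":0},{"dp":[-0.67,-0.1,0],"roll":0},{"dp":[-1,-0.1,0],"roll":0}]'
python3 -m pendant '[{"dp":[-0.33,0,0],"roll":0},{"dp":[-0.67,-0.1,0],"roll":0},{"dp":[-1,-0.1,0],"roll":0}]'
python3 -m pendant '[{"dp":[-0.25,0,0],"roll":0.2},{"dp":[-0.5,-0.05,0],"roll":0.46},{"dp":[-0.5,-0.05,0],"roll":0.46},{"dp":[-0.5,-0.05,0],"roll":0.46},{"dp":[-0.5,-0.05,0],"roll":0.46}]'
python3 - <<'E'
from h import *
o=env.get_obs();print(o["clock"],o["position"],o["eef_rot"],o["dq"].round(3))
im=env.grab_frame("wrist");cv2.imwrite("pics/wrist1.png",im);np.save("w1.npy",np.r_[o["position"],o["eef_rot"]])
E
```

```text
clock: 0.48
position: [0.3114, 0.481, 0.2032]
eef_rot: [0.0, 0.197, 0.98, -0.0]
ft_force: [-0.1, 0.6, 1.0]
grip_width: 0.085
clock: 0.73
position: [0.3993, 0.4333, 0.2033]
eef_rot: [-0.0, 0.196, 0.981, -0.0]
ft_force: [-1.1, 1.5, -0.3]
grip_width: 0.0855
clock: 0.98
position: [0.488, 0.3854, 0.2033]
eef_rot: [-0.0, 0.197, 0.98, -0.0]
ft_force: [-0.2, 0.9, 0.8]
grip_width: 0.0854
clock: 1.4
position: [0.5307, 0.3634, 0.2031]
eef_rot: [-0.0, 0.307, 0.952, -0.0]
ft_force: [0.0, 0.6, -0.5]
grip_width: 0.0855
1.4 [0.53073067 0.36342081 0.20308651] [-3.20404505e-04  3.07067693e-01  9.51687602e-01 -1.91655607e-04] [ 0.017 -0.012  0.003 -0.    -0.001 -0.002]
```

View pics/wrist1.png

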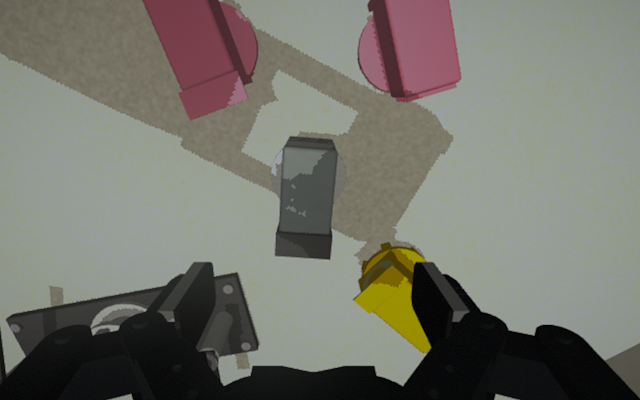

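```bash
python3 - <<'E'
from h import *
crop(cv2.imread("pics/wrist1.png"),230,110,390,280,4,"w1c.png")
E
```

```text
(no output)
```

View pics/w1c.png

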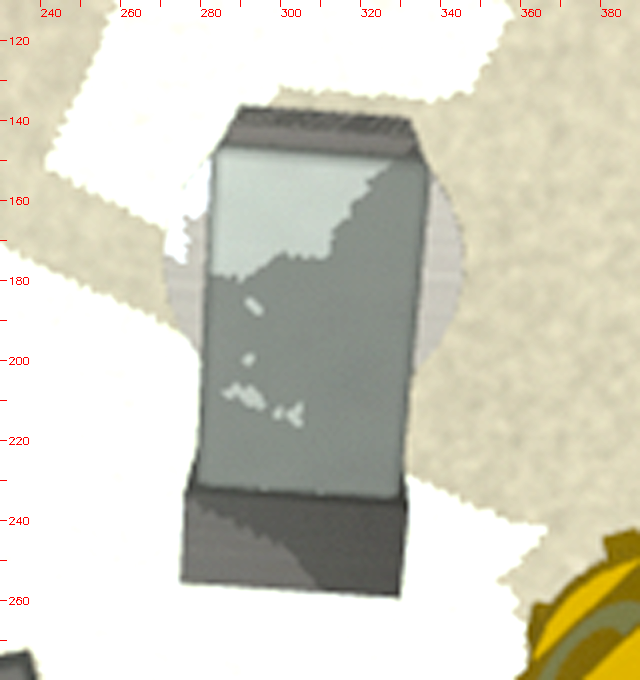

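```bash
cat > fit.py <<'E'
from h import *
from scipy.optimize import least_squares
def fit(C,pts,px,x0):
    pts=np.array(pts,float);px=np.array(px,float)
    def W(p):
        c,s=np.cos(p[2]),np.sin(p[2]);return np.c_[p[0]+c*pts[:,0]-s*pts[:,1],p[1]+s*pts[:,0]+c*pts[:,1],pts[:,2]]
    f=lambda p:(w2px(C,W(p))-px).ravel()
    r=least_squares(f,x0,x_scale=[.01,.01,.1],loss="soft_l1");print("fit",r.x[:2].round(4),"yaw",np.degrees(r.x[2]).round(2),"res",r.fun.reshape(-1,2).round(1).tolist());return r.x
E
python3 - <<'E'
from fit import *
a=np.load("w1.npy");C=cam("wrist",dict(position=a[:3],eef_rot=a[3:]))
m=1e-3
p=fit(C,[(-.04,-.023,.096),(-.04,.023,.096),(.036,-.025,.098),(.036,.025,.098),(.058,-.025,.098),(.058,.025,.098)],
[(283,147.5),(335,150),(277,232.5),(329,235),(274,256),(328,259)],[.53,.363,-.63])
# check flange sides
t=np.linspace(0,2*np.pi,8,endpoint=False)
print(w2px(C,np.c_[p[0]+.04*np.cos(t),p[1]+.04*np.sin(t),0*t+.024]).round(0).tolist())
Ry=rot(a[3:]); d=Ry.T@np.r_[p[:2]-a[:2],0]; print("tool shift to lamp origin",d, "toolx yaw",np.degrees(np.arctan2(Ry[1,0],Ry[0,0])))
E
```

```text
fit [0.53   0.3568] yaw -39.72 res [[-2.8, -1.9], [1.5, -0.5], [-2.8, 0.6], [2.2, 1.7], [-0.7, -0.1], [1.1, 0.4]]
[[328.0, 206.0], [344.0, 182.0], [338.0, 154.0], [313.0, 138.0], [284.0, 145.0], [269.0, 170.0], [277.0, 198.0], [301.0, 212.0]]
tool shift to lamp origin [-3.30752100e-03 -5.78626092e-03  1.62156968e-06] toolx yaw 144.23478025986714
```

```bash
python3 - <<'E'
from fit import *
a=np.load("w1.npy");C=cam("wrist",dict(position=a[:3],eef_rot=a[3:]))
for z in(0,.01):
  p=fit(C,[(-.04,-.023,.096),(-.04,.023,.096),(.058,-.025,.098),(.058,.025,.098)],
[(283.7,147.5),(337,150),(275,255.5),(330,259.5)],[.53,.363,-.63])
  # flange circle
t=np.radians(np.arange(0,360,30))
print(w2px(C,np.c_[p[0]+.04*np.cos(t),p[1]+.04*np.sin(t),0*t+.024]).round(0).tolist())
c,s=np.cos(p[2]),np.sin(p[2])
for x,y,zz in[(.036,-.023,.096),(.036,.023,.096),(.036,-.025,.098),(.036,.025,.098)]: print(w2px(C,[p[0]+c*x-s*y,p[1]+s*x+c*y,zz]).round(1))
Ry=rot(a[3:]); d=Ry.T@np.r_[p[:2]-a[:2],0]; print("tool shift to lamp origin",d, "toolx yaw",np.degrees(np.arctan2(Ry[1,0],Ry[0,0])))
E
```

```text
fit [0.5312 0.3577] yaw -39.9 res [[-1.7, -1.5], [1.3, 0.1], [-0.3, 0.8], [0.4, 0.4]]
fit [0.5312 0.3577] yaw -39.9 res [[-1.7, -1.5], [1.3, 0.1], [-0.3, 0.8], [0.4, 0.4]]
[[330.0, 206.0], [342.0, 192.0], [346.0, 173.0], [339.0, 155.0], [324.0, 142.0], [304.0, 139.0], [285.0, 146.0], [273.0, 161.0], [270.0, 181.0], [278.0, 198.0], [293.0, 210.0], [312.0, 213.0]]
[[278.1 232.7]]
[[330.2 236.1]]
[[275.6 233.4]]
[[332.6 237.2]]
tool shift to lamp origin [-3.70390230e-03 -4.40925047e-03  6.53211469e-07] toolx yaw 144.23478025986714
```

```bash
python3 -m pendant '[{"dp":[-0.037,-0.044,0],"roll":0.14},{"dp":[-0.037,-0.044,0],"roll":0.14},{"dp":[-0.037,-0.044,0.2],"roll":0.14},{"dp":[-0.037,-0.044,0.5],"roll":0.14},{"dp":[-0.037,-0.044,0.7],"roll":0.14},{"dp":[-0.037,-0.044,0.8],"roll":0.14},{"dp":[-0.037,-0.044,0.8],"roll":0.14}]'
python3 - <<'E'
from h import *
o=env.get_obs();print(o["clock"],o["position"],o["eef_rot"])
im=env.grab_frame("wrist");cv2.imwrite("pics/wrist2.png",im)
E
```

```text
clock: 2.03
position: [0.5303, 0.3576, 0.1214]
eef_rot: [-0.001, 0.34, 0.941, -0.001]
ft_force: [-0.1, -0.9, 1.4]
grip_width: 0.0855
2.0333 [0.5302598  0.35764109 0.12135649] [-0.00112757  0.33974435  0.9405164  -0.00118651]
```

View pics/wrist2.png

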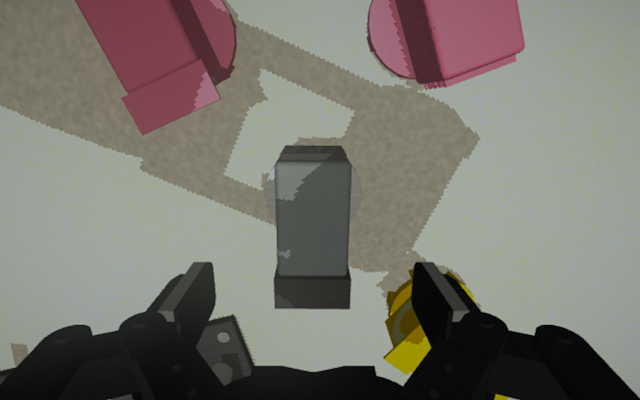

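Lamp is centred (columns 275–350, mid 312.5) and square between the fingers. I'll descend and grip.

```bash
python3 -m pendant '[{"dp":[0,0,0.2],"roll":0},{"dp":[0,0,0.45],"roll":0},{"dp":[0,0,0.65],"roll":0},{"dp":[0,0,0.7],"roll":0},{"dp":[0,0,0.7],"roll":0}]' 1 60
python3 -m pendant '[{"dp":[0,0,0],"roll":0},{"dp":[0,0,0],"roll":0},{"dp":[0,0,0],"roll":0},{"dp":[0,0,0],"roll":0},{"dp":[0,0,0],"roll":0},{"dp":[0,0,0],"roll":0},{"dp":[0,0,0],"roll":0},{"dp":[0,0,0],"roll":0}]' -1 60
python3 -m pendant '[{"dp":[0,0,-0.1],"roll":0},{"dp":[0,0,-0.2],"roll":0},{"dp":[0,0,-0.2],"roll":0},{"dp":[0,0,-0.2],"roll":0}]'
python3 - <<'E'
from h import *
o=env.get_obs();print(o)
im=env.grab_frame("wrist");cv2.imwrite("pics/wrist3.png",im)
cv2.imwrite("pics/scene3.png",env.grab_frame("scene"));crop(cv2.imread("pics/scene3.png"),270,130,470,280,4,"scene3c.png")
E
```

```text
clock: 2.5
position: [0.5314, 0.3577, 0.0536]
eef_rot: [-0.0, 0.341, 0.94, -0.0]
ft_force: [0.2, 0.1, 0.3]
grip_width: 0.0851
clock: 3.17
position: [0.5322, 0.3577, 0.0551]
eef_rot: [0.001, 0.341, 0.94, 0.001]
ft_force: [-2.8, -2.7, 9.4]
grip_width: 0.0443
clock: 3.5
position: [0.5319, 0.3577, 0.0743]
eef_rot: [0.0, 0.341, 0.94, 0.0]
ft_force: [-0.2, -0.8, -6.0]
grip_width: 0.0442
{'clock': 3.5, 'joint_pos': array([ 4.72016401e-01,  3.55320598e-01,  1.44799821e+00, -4.93506840e-05,
        1.33700435e+00, -4.03025252e-01]), 'dq': array([-0.00037516,  0.01487099,  0.01866847,  0.00119492, -0.008207  ,
        0.00082608]), 'joint_efforts': array([ 2.06800341e-02, -9.19767094e+01, -5.79474771e+01, -8.09383910e-04,
        2.37742849e-01, -1.00425797e-03]), 'position': array([0.53188816, 0.35774162, 0.07426135]), 'eef_rot': array([4.50639872e-04, 3.40897636e-01, 9.40100207e-01, 4.47667618e-04]), 'ft_force': array([-0.19593187, -0.76224239, -5.95086234]), 'ft_torque': array([-0.01314388, -0.00233466, -0.01799024]), 'grip_width': 0.04422946626400031}
```

View pics/wrist3.png

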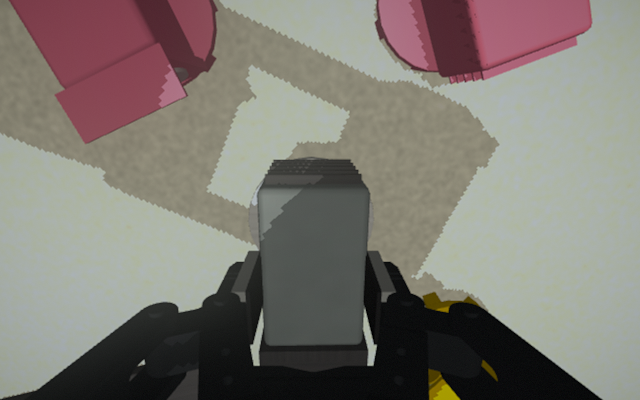

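View pics/scene3c.png

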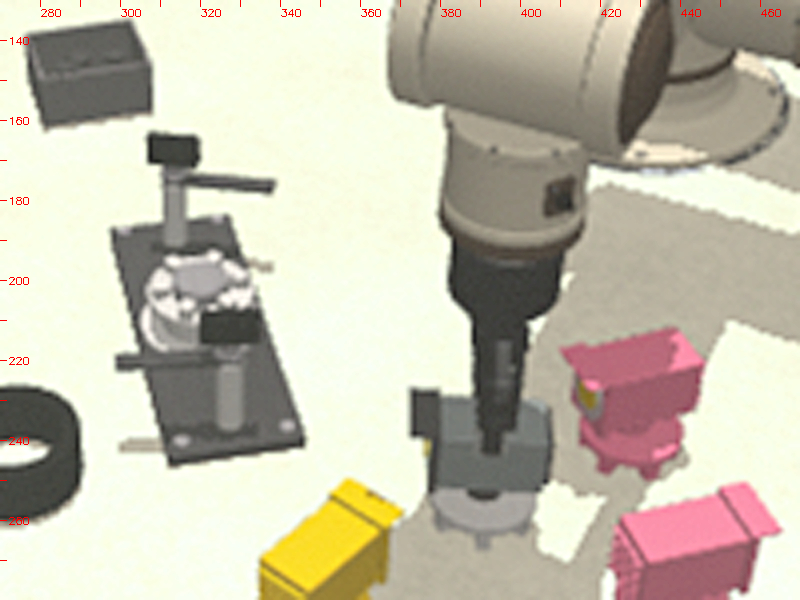

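```bash
python3 - <<'E'
from fit import *
o=env.get_obs();C=cam("wrist",o);Ry=rot(o["eef_rot"]);z=o["position"][2]-.0551
for name,v in(("rear top edge",188),):
  w=px2w(C,313,v,z+.096); print("tool x of rear edge",(Ry.T@(w-o["position"]))," expected +.040 if centred")
E
python3 -m pendant '[{"dp":[0,0,-0.15],"roll":0},{"dp":[0,0,-0.4],"roll":0},{"dp":[0,0,-0.65],"roll":0},{"dp":[0,0,-0.9],"roll":0},{"dp":[0,0,-1],"roll":0}]'
python3 -m pendant '[{"dp":[-0.1,-0.05,-0.2],"roll":0},{"dp":[-0.3,-0.15,-0.4],"roll":0},{"dp":[-0.5,-0.25,-0.6],"roll":0},{"dp":[-0.75,-0.35,-0.76],"roll":0},{"dp":[-1,-0.5,-0.76],"roll":0}]'
python3 -m pendant '[{"dp":[-0.25,-0.13,0],"roll":0},{"dp":[-0.5,-0.25,0],"roll":0},{"dp":[-0.75,-0.38,0],"roll":0},{"dp":[-1,-0.5,0],"roll":0}]'
python3 -m pendant '[{"dp":[-0.25,-0.13,0],"roll":0},{"dp":[-0.5,-0.25,0],"roll":0},{"dp":[-0.75,-0.38,0],"roll":0},{"dp":[-1,-0.5,0],"roll":0}]'
python3 -m pendant '[{"dp":[-0.2,-0.1,0],"roll":-0.1},{"dp":[-0.35,-0.2,0],"roll":-0.25},{"dp":[-0.44,-0.22,0],"roll":-0.4},{"dp":[-0.44,-0.22,0],"roll":-0.56},{"dp":[-0.44,-0.22,0],"roll":-0.56},{"dp":[-0.44,-0.22,0],"roll":-0.56},{"dp":[-0.44,-0.22,0],"roll":-0.56}]'
python3 - <<'E'
from h import *
o=env.get_obs();print(o["position"],o["eef_rot"],o["grip_width"],o["ft_force"])
im=env.grab_frame("wrist");cv2.imwrite("pics/wrist4.png",im);np.save("w4.npy",np.r_[o["position"],o["eef_rot"]])
E
```

```text
tool x of rear edge [ 0.04069607  0.00056944 -0.04089417]  expected +.040 if centred
clock: 4.02
position: [0.5322, 0.3579, 0.1765]
eef_rot: [0.001, 0.341, 0.94, 0.001]
ft_force: [1.1, 1.2, -4.6]
grip_width: 0.044
clock: 4.43
position: [0.5774, 0.2548, 0.2518]
eef_rot: [0.001, 0.34, 0.94, 0.001]
ft_force: [1.5, 0.4, -5.5]
grip_width: 0.0442
clock: 4.77
position: [0.6211, 0.1512, 0.2481]
eef_rot: [-0.001, 0.341, 0.94, -0.0]
ft_force: [-0.0, 0.5, -5.3]
grip_width: 0.0443
clock: 5.1
position: [0.6659, 0.0487, 0.248]
eef_rot: [-0.001, 0.341, 0.94, -0.0]
ft_force: [0.4, 0.1, -5.3]
grip_width: 0.0445
clock: 5.68
position: [0.6852, 0.0054, 0.2488]
eef_rot: [-0.0, 0.208, 0.978, -0.0]
ft_force: [0.1, -0.6, -5.2]
grip_width: 0.044
[0.68517209 0.00539295 0.24879435] [-4.12937279e-04  2.07559363e-01  9.78222335e-01 -5.99430357e-05] 0.04400895067086241 [ 0.1013032  -0.61729264 -5.22722295]
```

View pics/wrist4.png

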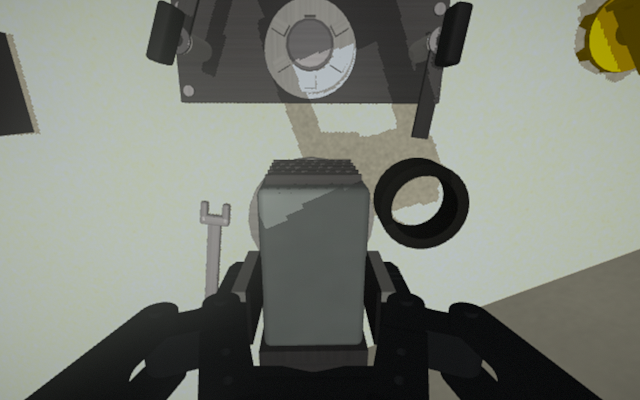

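```bash
python3 - <<'E'
from h import *
im=cv2.imread("pics/wrist4.png")
crop(im,145,0,480,145,2,"w4c.png"); crop(im,250,0,375,110,6,"w4d.png")
E
```

```text
(no output)
```

View pics/w4c.png

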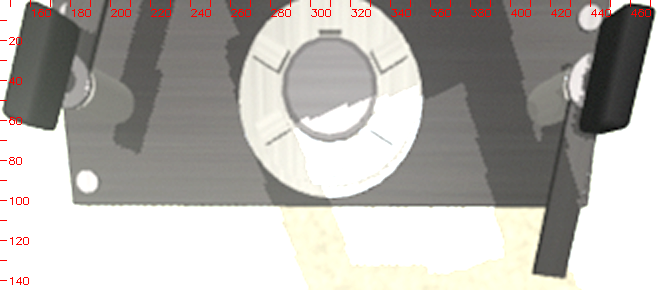

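View pics/w4d.png

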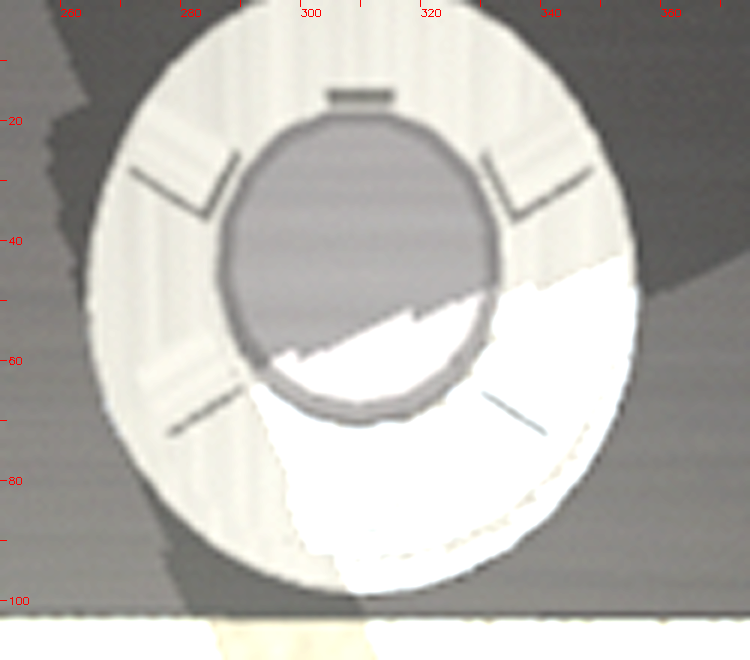

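```bash
python3 - <<'E'
from fit import *
a=np.load("w4.npy");C=cam("wrist",dict(position=a[:3],eef_rot=a[3:]));Ry=rot(a[3:])
ty=np.degrees(np.arctan2(Ry[1,0],Ry[0,0]));print("toolx yaw",ty)
fit(C,[(.055,-.15,.012),(.055,.15,.012)],[(181.5,102.3),(438.7,103)],[.566,.058,-.42])
t=np.linspace(0,2*np.pi,721)
def ext(p,z,r):
    q=w2px(C,np.c_[p[0]+r*np.cos(t),p[1]+r*np.sin(t),0*t+z]);return np.r_[q[:,0].min(),q[:,0].max(),q[:,1].max()]
for z,r in((.05,.044),):
  r_=least_squares(lambda p:ext(p,z,r)-[264.2,356.5,99.2],[.566,.058],x_scale=.01,diff_step=1e-3);print("plate",r_.x,r_.fun)
p=r_.x
d=Ry.T@np.r_[p-a[:2],0];print("tool shift",d)
y=np.radians(ty-180)
c,s=np.cos(y),np.sin(y)
for x,yy,z in[(-.026,0,.06),(-.026,-.0055,.06),(-.026,.0055,.06)]: print(w2px(C,[p[0]+c*x-s*yy,p[1]+s*x+c*yy,z]).round(1))
E
```

```text
toolx yaw 156.0412655387957
fit [0.5695 0.0543] yaw -24.12 res [[-1.4, 0.1], [1.4, 0.1]]
plate [0.57604755 0.05180468] [ 2.3138844 -2.3167744 -0.1745747]
tool shift [ 1.18568946e-01 -1.90030047e-03  9.33887689e-05]
[[310.2  22.2]]
[[304.5  22.2]]
[[316.   22.2]]
```

```bash
python3 -m pendant '[{"dp":[0.15,0,0],"roll":0},{"dp":[0.3,0,0],"roll":0},{"dp":[0.4,0,0],"roll":0},{"dp":[0.4,0,0],"roll":0},{"dp":[0.4,0,0],"roll":0},{"dp":[0.4,0,0],"roll":0}]'
python3 - <<'E'
from h import *
o=env.get_obs()
im=env.grab_frame("wrist");cv2.imwrite("pics/wrist5.png",im);np.save("w5.npy",np.r_[o["position"],o["eef_rot"]])
print(o["position"],o["eef_rot"])
crop(im,140,0,480,190,2,"w5c.png"); crop(im,250,20,375,155,4,"w5d.png")
E
```

```text
clock: 6.23
position: [0.649, 0.0212, 0.2495]
eef_rot: [0.0, 0.207, 0.978, -0.0]
ft_force: [-0.2, -0.2, -5.8]
grip_width: 0.0442
[0.64902874 0.02122647 0.24947785] [ 1.79775125e-04  2.06654894e-01  9.78413879e-01 -5.84469460e-05]
```

View pics/w5c.png

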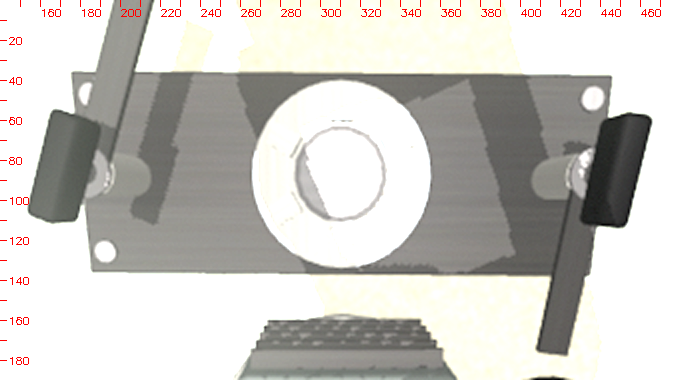

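View pics/w5d.png

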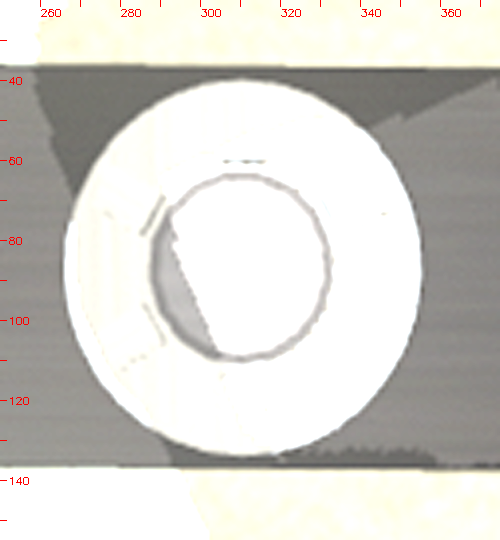

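```bash
python3 - <<'E'
from fit import *
a=np.load("w5.npy");C=cam("wrist",dict(position=a[:3],eef_rot=a[3:]));Ry=rot(a[3:])
ty=np.degrees(np.arctan2(Ry[1,0],Ry[0,0]));print("toolx yaw",ty)
b=fit(C,[(-.055,-.15,.012),(-.055,.15,.012),(.055,-.15,.012),(.055,.15,.012)],[(176,36),(446,38),(186,135.7),(434.5,137.5)],[.566,.058,-.42])
t=np.linspace(0,2*np.pi,721)
def ext(p,z,r):
    q=w2px(C,np.c_[p[0]+r*np.cos(t),p[1]+r*np.sin(t),0*t+z]);return np.r_[q[:,0].min(),q[:,0].max(),q[:,1].min(),q[:,1].max()]
for z,r,m in((.05,.044,[266,355.4,39.8,133.8]),(.05,.0235,[288,332.6,63,110.5]),(.06,.0235,[288,332.6,63,110.5])):
  r_=least_squares(lambda p:ext(p,z,r)-m,[.566,.058],x_scale=.01,diff_step=1e-3);print("circ",z,r_.x,r_.fun.round(1),"tool shift",(Ry.T@np.r_[r_.x-a[:2],0])[:2])
  r_=least_squares(lambda p:ext(p,p[2],r)-m,[.566,.058,.05],x_scale=.01,diff_step=1e-3);print("   free z",r_.x,r_.fun.round(1))
print("base shift",(Ry.T@np.r_[b[:2]-a[:2],0])[:2])
E
```

```text
toolx yaw 156.14721571813058
fit [0.5707 0.0541] yaw -24.25 res [[-2.2, -0.7], [1.8, -0.6], [-1.6, 1.6], [1.9, 1.4]]
circ 0.05 [0.57063981 0.05416208] [ 2.2 -2.2  1.8 -2.3] tool shift [ 0.0850123  -0.00157705]
   free z [0.57148599 0.05387342 0.06704468] [ 0.1 -0.1 -0.1  0.1]
circ 0.05 [0.56958263 0.05417096] [-0.4  0.4 -0.3  0.3] tool shift [ 0.08598278 -0.00199644]
   free z [0.56936899 0.05423108 0.04442125] [-0.1  0.1  0.1 -0.1]
circ 0.06 [0.5699675  0.05406237] [-1.1  1.1 -0.9  1. ] tool shift [ 0.08558687 -0.00194012]
   free z [0.56936899 0.05423108 0.04442125] [-0.1  0.1  0.1 -0.1]
base shift [ 0.08495176 -0.00162963]
```

```bash
python3 -m pendant '[{"dp":[0.15,0,0],"roll":0.014},{"dp":[0.35,-0.024,0],"roll":0.014},{"dp":[0.55,-0.024,0],"roll":0.014},{"dp":[0.75,-0.024,0],"roll":0.014},{"dp":[0.846,-0.024,0],"roll":0.014},{"dp":[0.846,-0.024,0],"roll":0.014},{"dp":[0.846,-0.024,0],"roll":0.014}]'
python3 -m pendant '[{"dp":[0,0,0.2],"roll":0},{"dp":[0,0,0.45],"roll":0},{"dp":[0,0,0.7],"roll":0},{"dp":[0,0,0.9],"roll":0},{"dp":[0,0,1],"roll":0},{"dp":[0,0,1],"roll":0}]'
python3 -m pendant '[{"dp":[0,0,0.1],"roll":0},{"dp":[0,0,0.23],"roll":0},{"dp":[0,0,0.23],"roll":0},{"dp":[0,0,0.23],"roll":0},{"dp":[0,0,0.23],"roll":0}]'
python3 - <<'E'
from h import *
o=env.get_obs();print(o["position"],o["eef_rot"],np.degrees(2*np.arctan2(o["eef_rot"][2],o["eef_rot"][1])))
im=env.grab_frame("scene");cv2.imwrite("pics/scene6.png",im);crop(im,260,110,400,250,5,"scene6c.png")
E
```

```text
clock: 6.87
position: [0.5708, 0.0531, 0.2497]
eef_rot: [0.0, 0.21, 0.978, -0.0]
ft_force: [0.2, -0.3, -5.2]
grip_width: 0.0445
clock: 7.37
position: [0.5701, 0.0528, 0.147]
eef_rot: [-0.002, 0.21, 0.978, -0.0]
ft_force: [-0.3, -0.7, -5.2]
grip_width: 0.0445
clock: 7.78
position: [0.571, 0.0531, 0.1275]
eef_rot: [0.001, 0.21, 0.978, 0.0]
ft_force: [0.1, 0.5, -4.0]
grip_width: 0.0442
[0.57097202 0.05310551 0.12754293] [6.74678022e-04 2.09833773e-01 9.77736840e-01 6.90148513e-05] 155.77477212702195
```

View pics/scene6c.png

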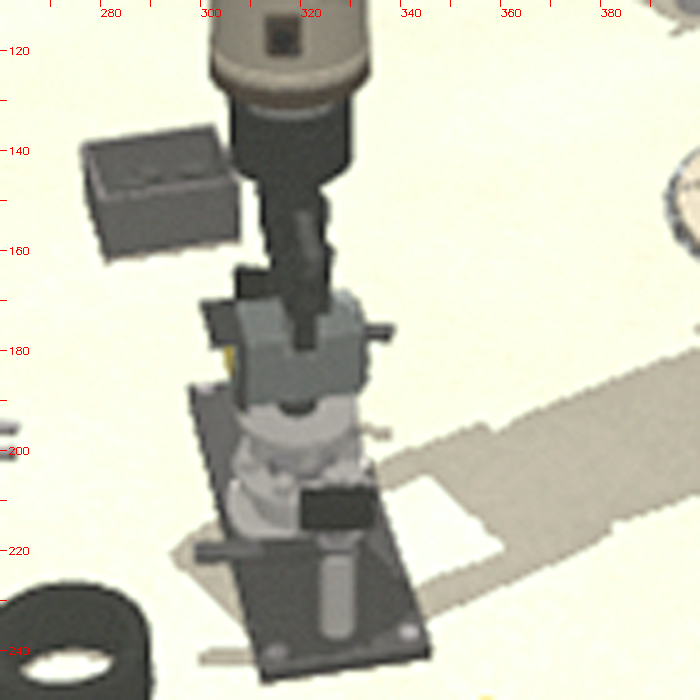

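Flange (~320,198) lies above the plate (~320,210), and prongs fall between teeth. I'll lower it slowly.

```bash
python3 -m pendant '[{"dp":[0,0,0.04],"roll":0},{"dp":[0,0,0.08],"roll":0},{"dp":[0,0,0.11],"roll":0},{"dp":[0,0,0.11],"roll":0},{"dp":[0,0,0.11],"roll":0}]'
python3 -m pendant '[{"dp":[0,0,0.03],"roll":0},{"dp":[0,0,0.06],"roll":0},{"dp":[0,0,0.09],"roll":0},{"dp":[0,0,0.09],"roll":0},{"dp":[0,0,0.09],"roll":0}]'
```

```text
clock: 8.25
position: [0.5703, 0.0531, 0.1152]
eef_rot: [-0.0, 0.21, 0.978, -0.0]
ft_force: [0.9, 0.3, -5.4]
grip_width: 0.0445
clock: 8.67
position: [0.5703, 0.0532, 0.1062]
eef_rot: [-0.0, 0.21, 0.978, -0.0]
ft_force: [-0.9, 0.2, -5.4]
grip_width: 0.0441
```

```bash
python3 -m pendant '[{"dp":[0,0,0.01],"roll":0},{"dp":[0,0,0.02],"roll":0},{"dp":[0,0,0.03],"roll":0},{"dp":[0,0,0.03],"roll":0},{"dp":[0,0,0.03],"roll":0},{"dp":[0,0,0.03],"roll":0}]'
```

```text
clock: 9.17
position: [0.5711, 0.0528, 0.1052]
eef_rot: [0.001, 0.21, 0.978, -0.0]
ft_force: [-4.0, -3.5, 13.0]
grip_width: 0.0444
```

Hard contact at the home height (13 N up, TCP 0.105). I'll release and check.

```bash
python3 -m pendant '[{"dp":[0,0,-0.02],"roll":0},{"dp":[0,0,-0.02],"roll":0},{"dp":[0,0,-0.02],"roll":0},{"dp":[0,0,-0.02],"roll":0},{"dp":[0,0,-0.02],"roll":0},{"dp":[0,0,-0.02],"roll":0}]' 1
python3 -m pendant '[{"dp":[0,0,-0.2],"roll":0},{"dp":[0,0,-0.5],"roll":0},{"dp":[0,0,-0.8],"roll":0},{"dp":[0,0,-1],"roll":0},{"dp":[0,0,-1],"roll":0},{"dp":[0,0,-1],"roll":0}]'
python3 - <<'E'
from h import *
o=env.get_obs();print(o["position"],o["eef_rot"])
im=env.grab_frame("wrist");cv2.imwrite("pics/wrist7.png",im);np.save("w7.npy",np.r_[o["position"],o["eef_rot"]])
im=env.grab_frame("scene");cv2.imwrite("pics/scene7.png",im);crop(im,260,110,400,250,5,"scene7c.png")
E
```

```text
clock: 9.67
position: [0.5704, 0.0532, 0.1053]
eef_rot: [-0.0, 0.21, 0.978, -0.0]
ft_force: [-0.4, 0.4, -0.2]
grip_width: 0.0851
clock: 10.17
position: [0.5708, 0.0532, 0.2062]
eef_rot: [0.001, 0.21, 0.978, 0.0]
ft_force: [-0.6, 0.3, -0.5]
grip_width: 0.0855
[0.57077167 0.05317521 0.20617508] [8.53477985e-04 2.09807697e-01 9.77742292e-01 1.10659084e-04]
```

View pics/scene7c.png

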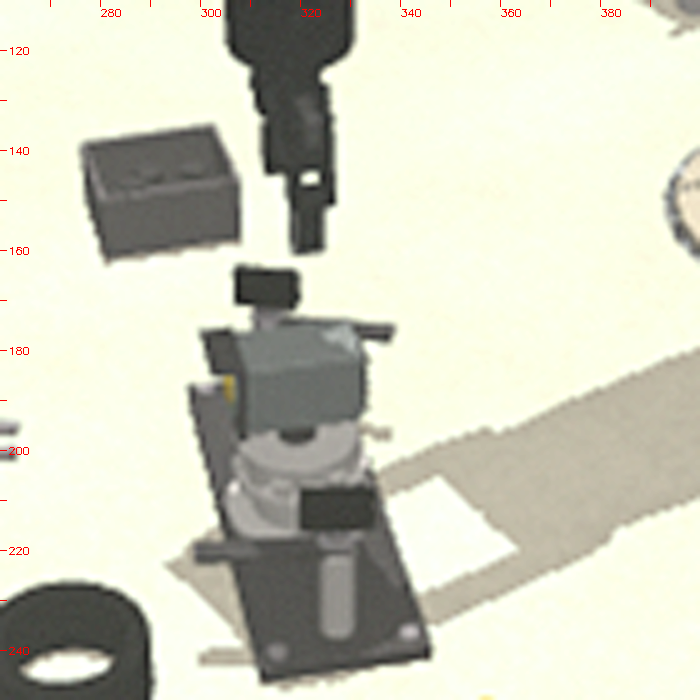

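View pics/wrist7.png

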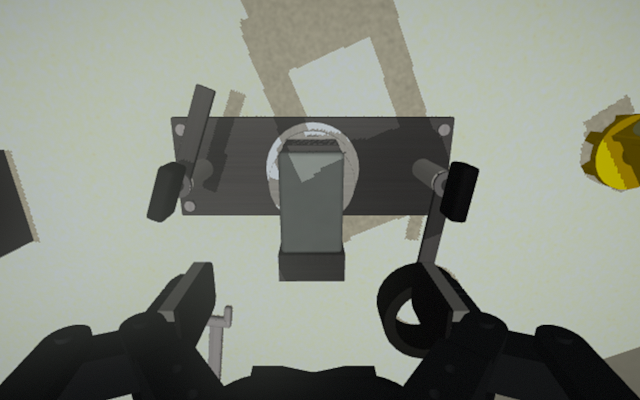

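```bash
python3 - <<'E'
from h import *
a=np.load("w7.npy");C=cam("wrist",dict(position=a[:3],eef_rot=a[3:]));Ry=rot(a[3:])
im=cv2.imread("pics/wrist7.png")
cr=np.array([.5698,.0535]);y=np.radians(-24.2)
big=np.clip(im.astype(float)*1.8,0,255).astype(np.uint8);big=cv2.resize(big,None,fx=4,fy=4,interpolation=cv2.INTER_CUBIC)
for sgn,name in((1,"1"),(-1,"2")):
    k=cr+sgn*.12*np.array([-np.sin(y),np.cos(y)])
    end=y-sgn*np.pi/2; op=end+1.45
    print(name,k,"open yaw",np.degrees(op),"tool shift",(Ry.T@np.r_[k-a[:2],0])[:2])
    c,s=np.cos(op),np.sin(op)
    for z,L,w0,w1,col in((.122,(-.023,.023),-.007,.007,(0,0,255)),(.082,(0,.088),-.008,.008,(0,255,0))):
        P=[(k[0]+c*x-s*v,k[1]+s*x+c*v,z) for x,v in((L[0],w0),(L[1],w0),(L[1],w1),(L[0],w1))]
        cv2.polylines(big,[np.int32((w2px(C,P)+.5)*4)],True,col,1)
cv2.imwrite("pics/k7.png",np.hstack([big[320:900,560:960],big[320:1120,1580:1980][:580]]))
E
```

```text
1 [0.61899076 0.16295441] open yaw -31.12111970603063 tool shift [0.00106588 0.11989752]
2 [ 0.52060924 -0.05595441] open yaw 148.87888029396936 tool shift [ 0.00097288 -0.12010242]
```

View pics/k7.png

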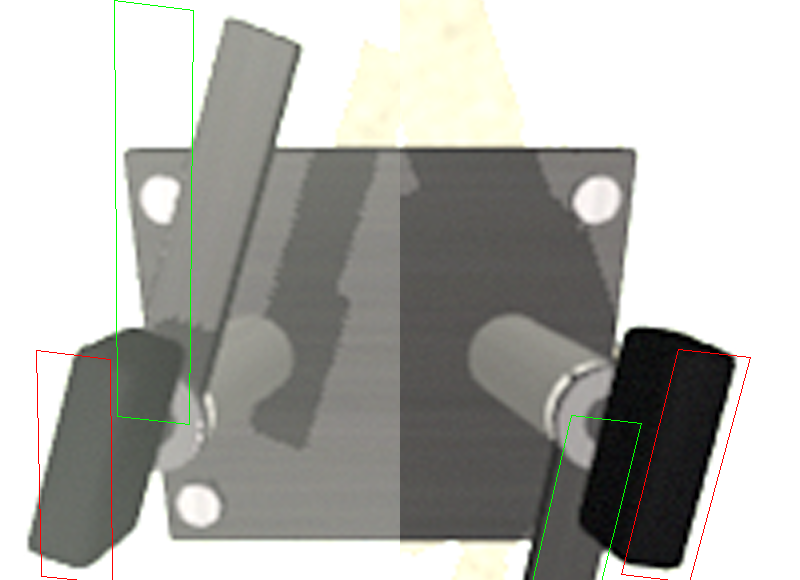

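```bash
python3 - <<'E'
from h import *
a=np.load("w7.npy");C=cam("wrist",dict(position=a[:3],eef_rot=a[3:]))
def W(X,Y,z,off): return px2w(C,(off+X)/4-.5,(320+Y)/4-.5,z)
def ang(p,q,z,off): d=W(*q,z,off)-W(*p,z,off);return np.degrees(np.arctan2(d[1],d[0])),np.linalg.norm(d)
print("c2 finger L",ang((155,310),(230,20),.082,560),"R(z.076-.082)",ang((222,330),(298,45),.082,560))
print("c2 bar",ang((30,545),(80,350),.122,560),ang((80,565),(140,350),.122,560))
print("c1 bar R",ang((683,560),(735,360),.122,1180),"L",ang((625,545),(680,350),.122,1180))
print("c1 finger L",ang((530,575),(555,440),.08,1180))
E
```

```text
c2 finger L (np.float64(135.21847104290217), np.float64(0.06374549903903115)) R(z.076-.082) (np.float64(135.60677574560262), np.float64(0.0630959481868213))
c2 bar (np.float64(134.6247025559853), np.float64(0.042013493577754225)) (np.float64(134.1617111118744), np.float64(0.04668925352797924))
c1 bar R (np.float64(149.37222096290526), np.float64(0.040785417809790316)) L (np.float64(147.43561606853908), np.float64(0.039707973502941744))
c1 finger L (np.float64(151.51524861022494), np.float64(0.032665322259247856))
```

```bash
python3 - <<'E'
from h import *
im=cv2.imread("pics/wrist7.png"); 
crop(im,130,70,250,230,5,"c2.png"); crop(im,400,140,500,280,5,"c1.png")
a=cv2.imread("pics/c2.png");b=cv2.imread("pics/c1.png");h=min(a.shape[0],b.shape[0]);cv2.imwrite("pics/c12.png",np.hstack([a[:600,:500],b[:600]]) if h>=600 else np.hstack([a[:h],b[:h]]))
E
```

```text
(no output)
```

View pics/c1.png

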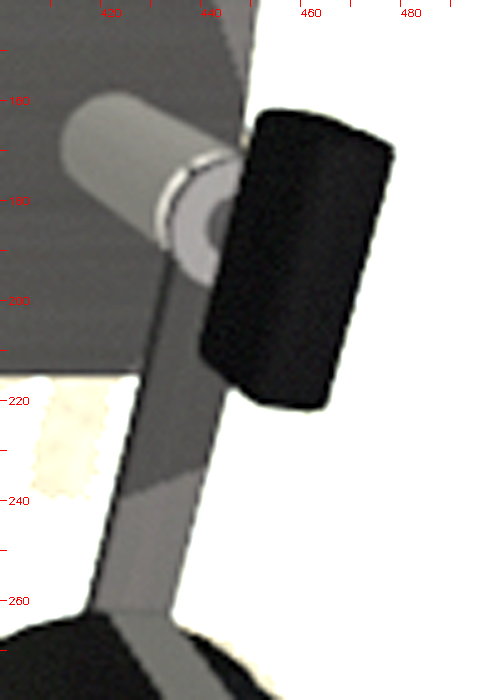

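View pics/c2.png

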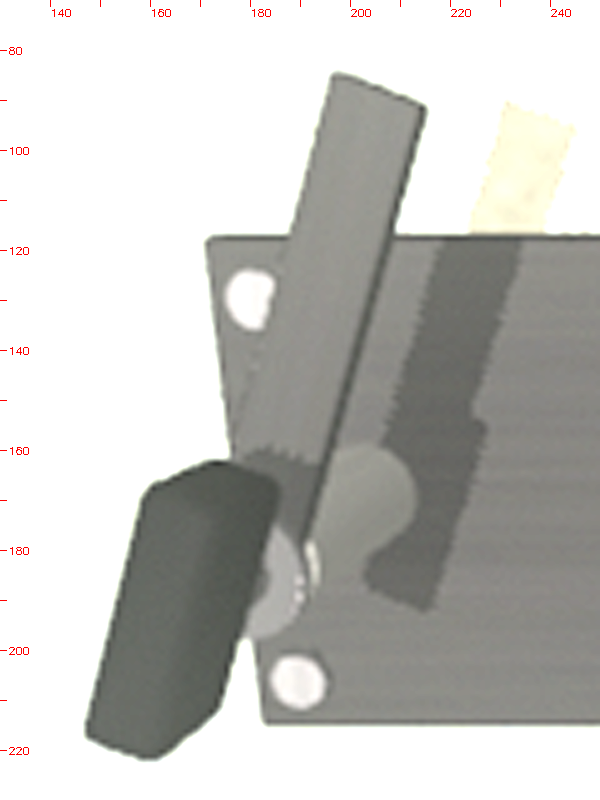

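```bash
python3 -m pendant '[{"dp":[0.01,0.2,0],"roll":0.1},{"dp":[0.01,0.5,0],"roll":0.24},{"dp":[0.01,0.8,0],"roll":0.24},{"dp":[0.01,1,0],"roll":0.24},{"dp":[0.01,1,0],"roll":0.24}]'
python3 -m pendant '[{"dp":[0.024,0.198,0],"roll":0},{"dp":[0.024,0.198,0],"roll":0},{"dp":[0.024,0.198,0.2],"roll":0},{"dp":[0.024,0.198,0.4],"roll":0},{"dp":[0.024,0.198,0.5],"roll":0},{"dp":[0.024,0.198,0.5],"roll":0},{"dp":[0.024,0.198,0.5],"roll":0}]'
python3 - <<'E'
from h import *
o=env.get_obs();print(o["position"],np.degrees(2*np.arctan2(o["eef_rot"][2],o["eef_rot"][1])))
im=env.grab_frame("wrist");cv2.imwrite("pics/wrist8.png",im)
Ry=rot(o["eef_rot"]);print("to go",Ry.T@(np.array([.619,.163,.094])-o["position"]))
E
```

```text
clock: 10.68
position: [0.6108, 0.1478, 0.2033]
eef_rot: [-0.001, 0.267, 0.964, -0.0]
ft_force: [-0.4, -0.5, -0.3]
grip_width: 0.0855
clock: 11.27
position: [0.6184, 0.1625, 0.1552]
eef_rot: [-0.001, 0.268, 0.963, -0.0]
ft_force: [0.1, -0.5, 0.3]
grip_width: 0.0854
[0.61838856 0.16254305 0.15518071] 148.88339337781466
to go [-0.00033924  0.00076016  0.06117981]
```

View pics/wrist8.png

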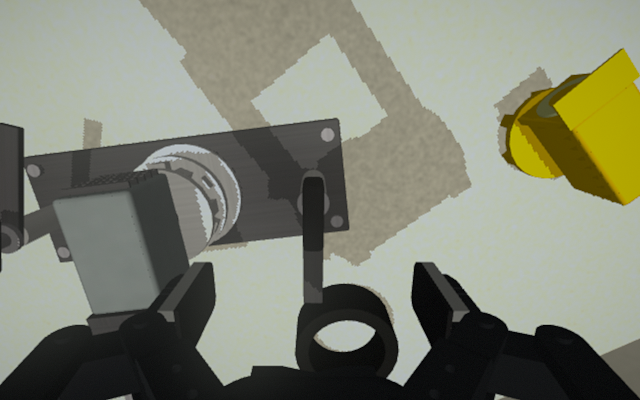

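Bar is at columns 303–323, midway and square. Descending and gripping.

```bash
python3 -m pendant '[{"dp":[0,0.005,0.15],"roll":0},{"dp":[0,0.005,0.35],"roll":0},{"dp":[0,0.005,0.55],"roll":0},{"dp":[0,0.005,0.61],"roll":0},{"dp":[0,0.005,0.61],"roll":0},{"dp":[0,0.005,0.61],"roll":0}]'
python3 -m pendant '[{"dp":[0,0,0],"roll":0},{"dp":[0,0,0],"roll":0},{"dp":[0,0,0],"roll":0},{"dp":[0,0,0],"roll":0},{"dp":[0,0,0],"roll":0},{"dp":[0,0,0],"roll":0},{"dp":[0,0,0],"roll":0},{"dp":[0,0,0],"roll":0},{"dp":[0,0,0],"roll":0},{"dp":[0,0,0],"roll":0}]' -1 40
```

```text
clock: 11.82
position: [0.6194, 0.1634, 0.0957]
eef_rot: [0.001, 0.268, 0.963, 0.0]
ft_force: [0.5, -0.3, 0.2]
grip_width: 0.0857
clock: 12.65
position: [0.6189, 0.1634, 0.0943]
eef_rot: [-0.0, 0.268, 0.963, -0.0]
ft_force: [0.8, 0.4, -0.3]
grip_width: -0.0001
```

```bash
python3 - <<'E'
from h import *
im=env.grab_frame("wrist");cv2.imwrite("pics/wrist9.png",im)
im=env.grab_frame("scene");crop(im,260,110,400,250,5,"scene9c.png")
E
```

```text
(no output)
```

View pics/wrist9.png

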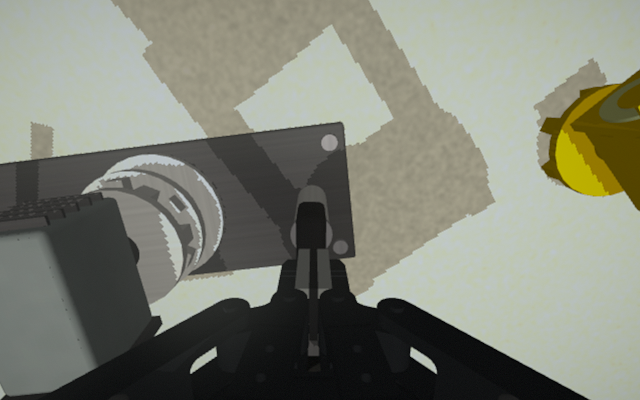

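View pics/scene9c.png

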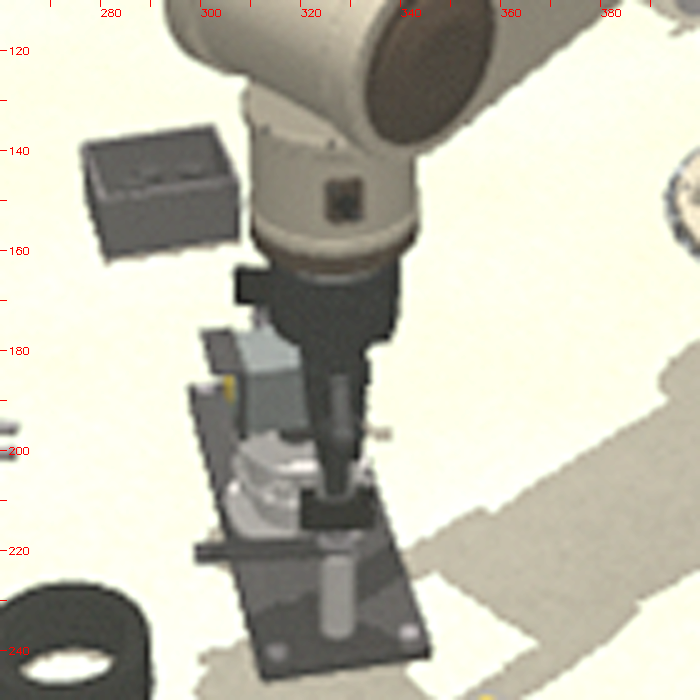

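```bash
python3 - <<'E'
from h import *
crop(cv2.imread("pics/wrist9.png"),250,170,380,390,3,"w9c.png")
E
```

```text
(no output)
```

View pics/w9c.png

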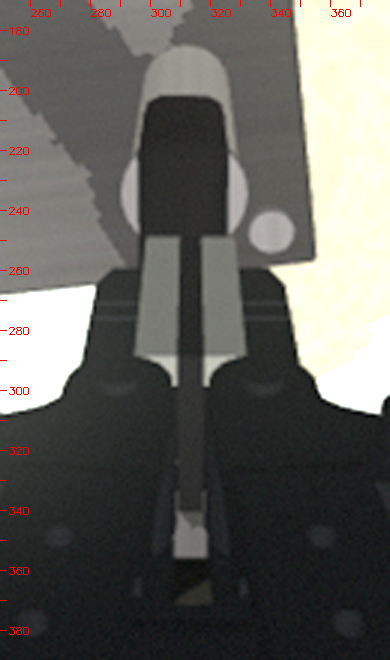

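```bash
python3 - <<'E'
from h import *
o=env.get_obs();print(o["clock"],o["position"],o["ft_force"],o["grip_width"])
for n in("scene",):
  C=cam(n)
  for z in(.082,.094,.113,.122,.15): print(n,z,w2px(C,[.619,.163,z]).round(1))
C=cam("wrist",o);Ry=rot(o["eef_rot"])
for z in(0,-.01,-.019,-.03):
  for x in(-.011,0,.011): print("tool",x,z,w2px(C,o["position"]+Ry@[x,0,z]).round(0),end="")
  print()
# bar end corners
for zt in(.122,.094):
  for x in(.023,):
    for y in(-.007,.007): print("bar end",zt,w2px(C,[.619,.163,0]+np.r_[(Ry@[x,y,0])[:2],zt]).round(0))
E
```

```text
12.75 [0.61894848 0.16336702 0.09435611] [ 0.14713138 -0.87210236 -0.54127312] 4.5260045636369436e-05
scene 0.082 [[326.9 217.6]]
scene 0.094 [[326.9 214.6]]
scene 0.113 [[326.8 209.8]]
scene 0.122 [[326.8 207.5]]
scene 0.15 [[326.8 200.2]]
tool -0.011 0 [[312. 260.]]tool 0 0 [[312. 242.]]tool 0.011 0 [[312. 223.]]
tool -0.011 -0.01 [[312. 269.]]tool 0 -0.01 [[312. 249.]]tool 0.011 -0.01 [[312. 230.]]
tool -0.011 -0.019 [[312. 277.]]tool 0 -0.019 [[312. 257.]]tool 0.011 -0.019 [[312. 236.]]
tool -0.011 -0.03 [[312. 289.]]tool 0 -0.03 [[312. 268.]]tool 0.011 -0.03 [[312. 246.]]
bar end 0.122 [[296. 219.]]
bar end 0.122 [[327. 219.]]
bar end 0.094 [[298. 201.]]
bar end 0.094 [[325. 201.]]
```

```bash
python3 - <<'E'
from h import *
im=env.grab_frame("scene");cv2.imwrite("pics/scene10.png",im)
a=cv2.resize(im[175:235,290:365],None,fx=8,fy=8,interpolation=cv2.INTER_CUBIC)
cv2.imwrite("pics/s10c.png",np.clip(a.astype(float)*4,0,255).astype(np.uint8))
b=cv2.imread("pics/scene7.png");a=cv2.resize(b[175:235,290:365],None,fx=8,fy=8,interpolation=cv2.INTER_CUBIC)
cv2.imwrite("pics/s7c.png",np.clip(a.astype(float)*4,0,255).astype(np.uint8))
w=cv2.imread("pics/wrist9.png");a=cv2.resize(w[180:320,255:370],None,fx=5,fy=5,interpolation=cv2.INTER_CUBIC)
cv2.imwrite("pics/w9e.png",np.clip(a[:590].astype(float)*5,0,255).astype(np.uint8))
E
```

```text
(no output)
```

View pics/s10c.png

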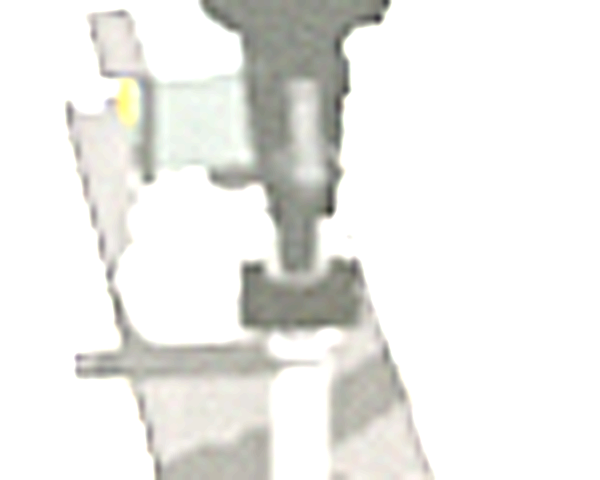

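View pics/s7c.png

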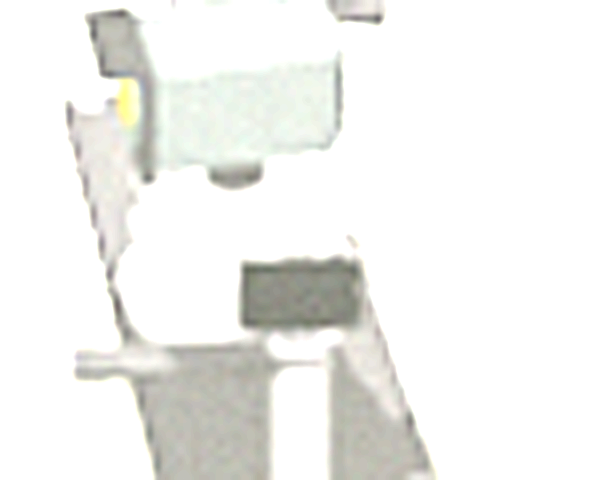

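View pics/w9e.png

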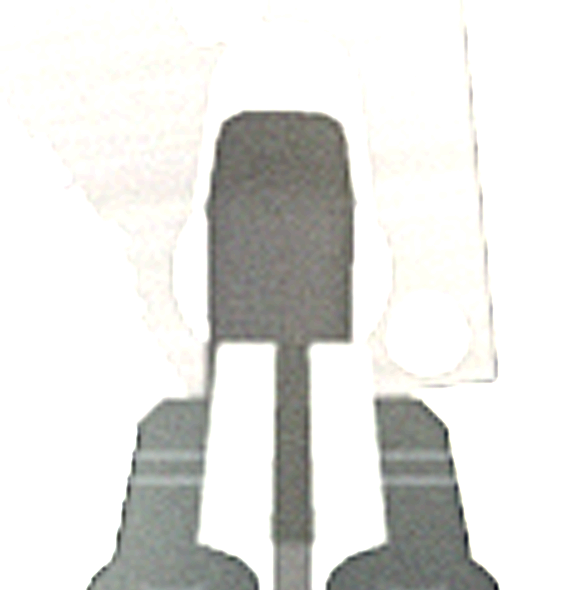

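```bash
python3 - <<'E'
from h import *
C=cam("scene")
y=np.array([.41,.912,0])
for d in(.043,.057):
  for z in(.206,.219,.235): print("open",d,z,w2px(C,np.array([.5708,.0532,z])+d*y).round(1))
o=env.get_obs();t=np.array([.516,.857,0])
for d in(.002,.008,.016):
  for z in(.094,.107,.115,.122): print("now",d,z,w2px(C,np.array([.6190,.1633,z])+d*t).round(1))
print(o["joint_pos"])
E
```

```text
open 0.043 0.206 [[321.2 170.1]]
open 0.043 0.219 [[321.2 166.6]]
open 0.043 0.235 [[321.1 162.1]]
open 0.057 0.206 [[322.1 172.8]]
open 0.057 0.219 [[322.1 169.2]]
open 0.057 0.235 [[322.  164.8]]
now 0.002 0.094 [[327.  215.1]]
now 0.002 0.107 [[327.  211.8]]
now 0.002 0.115 [[326.9 209.7]]
now 0.002 0.122 [[326.9 207.9]]
now 0.008 0.094 [[327.1 216.3]]
now 0.008 0.107 [[327.1 213.1]]
now 0.008 0.115 [[327.1 211. ]]
now 0.008 0.122 [[327.1 209.2]]
now 0.016 0.094 [[327.4 218.1]]
now 0.016 0.107 [[327.3 214.8]]
now 0.016 0.115 [[327.3 212.7]]
now 0.016 0.122 [[327.3 210.9]]
[ 1.37868359e-01  3.39883468e-01  1.42618294e+00 -8.05940230e-05
  1.37556700e+00 -8.90143190e-01]
```

Both views show the shut tips about 30 mm behind the nominal TCP: wrist pad edge at row 248, scene tip at (327,210). The jaws closed on the bar's top edge only, so I'll reopen, go 25 mm lower and grip again.

```bash
python3 -m pendant '[{"dp":[0,0,-0.05],"roll":0},{"dp":[0,0,-0.05],"roll":0},{"dp":[0,0,-0.05],"roll":0},{"dp":[0,0,-0.05],"roll":0},{"dp":[0,0,-0.05],"roll":0},{"dp":[0,0,-0.05],"roll":0},{"dp":[0,0,-0.05],"roll":0},{"dp":[0,0,-0.05],"roll":0}]' 1
python3 -m pendant '[{"dp":[0,0,0.08],"roll":0},{"dp":[0,0,0.16],"roll":0},{"dp":[0,0,0.24],"roll":0},{"dp":[0,0,0.3],"roll":0},{"dp":[0,0,0.3],"roll":0},{"dp":[0,0,0.3],"roll":0}]'
python3 -m pendant '[{"dp":[0,0,0],"roll":0},{"dp":[0,0,0],"roll":0},{"dp":[0,0,0],"roll":0},{"dp":[0,0,0],"roll":0},{"dp":[0,0,0],"roll":0},{"dp":[0,0,0],"roll":0},{"dp":[0,0,0],"roll":0},{"dp":[0,0,0],"roll":0},{"dp":[0,0,0],"roll":0},{"dp":[0,0,0],"roll":0}]' -1 40
```

```text
clock: 13.47
position: [0.6189, 0.1634, 0.0993]
eef_rot: [-0.0, 0.268, 0.963, -0.0]
ft_force: [-0.7, -0.3, -0.3]
grip_width: 0.0853
clock: 13.97
position: [0.6187, 0.1633, 0.0688]
eef_rot: [-0.001, 0.268, 0.963, -0.0]
ft_force: [1.0, 0.4, 0.5]
grip_width: 0.0854
clock: 14.8
position: [0.6185, 0.1624, 0.0697]
eef_rot: [-0.0, 0.268, 0.963, -0.001]
ft_force: [-7.7, -9.0, 6.5]
grip_width: 0.0134
```

Now it holds the bar (13.4 mm). Turning clockwise, with a 1 mm sideways relief.

```bash
python3 -m pendant '[{"dp":[0,-0.01,0],"roll":0},{"dp":[0,-0.01,0],"roll":0.1},{"dp":[0,-0.01,0],"roll":0.25},{"dp":[0,-0.01,0],"roll":0.4},{"dp":[0,-0.01,0],"roll":0.4},{"dp":[0,-0.01,0],"roll":0.4}]'
python3 - <<'E'
from h import *
o=env.get_obs();print(o["position"],np.degrees(2*np.arctan2(o["eef_rot"][2],o["eef_rot"][1])),o["ft_torque"])
im=env.grab_frame("wrist");cv2.imwrite("pics/wrist11.png",im)
E
```

```text
clock: 15.3
position: [0.6183, 0.1622, 0.0697]
eef_rot: [0.0, 0.363, 0.932, -0.0]
ft_force: [-3.7, -3.7, 4.8]
grip_width: 0.0129
[0.61828237 0.16222033 0.06971123] 137.39949038499367 [-0.41159001  0.50579315 -0.06514281]
```

View pics/wrist11.png

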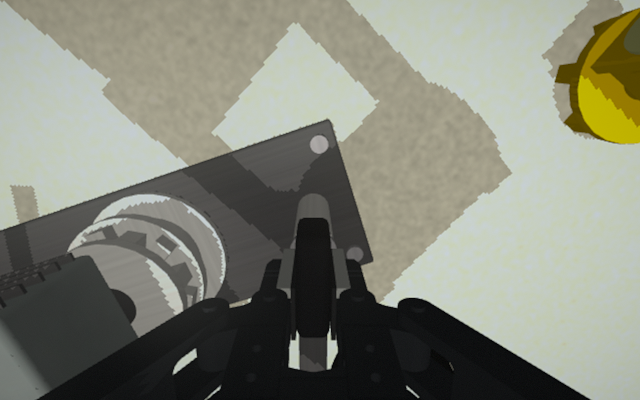

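```bash
python3 -m pendant '[{"dp":[0,-0.005,0],"roll":0.15},{"dp":[0,-0.005,0],"roll":0.3},{"dp":[0,-0.005,0],"roll":0.5},{"dp":[0,-0.005,0],"roll":0.7},{"dp":[0,-0.005,0],"roll":0.9},{"dp":[0,-0.005,0],"roll":1},{"dp":[0,-0.005,0],"roll":1}]'
python3 -m pendant '[{"dp":[0,0,0],"roll":0.15},{"dp":[0,0,0],"roll":0.3},{"dp":[0,0,0],"roll":0.5},{"dp":[0,0,0],"roll":0.7},{"dp":[0,0,0],"roll":0.9},{"dp":[0,0,0],"roll":1},{"dp":[0,0,0],"roll":1}]'
python3 - <<'E'
from h import *
o=env.get_obs();print(o["position"],np.degrees(2*np.arctan2(o["eef_rot"][2],o["eef_rot"][1])),o["ft_torque"])
E
```

```text
clock: 15.93
position: [0.6178, 0.1618, 0.0697]
eef_rot: [0.0, 0.584, 0.812, -0.0]
ft_force: [-5.1, -3.2, 5.5]
grip_width: 0.0132
clock: 16.52
position: [0.6173, 0.1618, 0.0697]
eef_rot: [-0.0, 0.766, 0.642, -0.001]
ft_force: [-10.6, -4.1, 9.3]
grip_width: 0.0132
[0.6172664  0.16175478 0.06970518] 79.92125972086575 [-0.73676167  1.54214088 -0.12696096]
```

```bash
python3 -m pendant '[{"dp":[-0.008,-0.011,0],"roll":0.1},{"dp":[-0.008,-0.011,0],"roll":0.2},{"dp":[-0.008,-0.011,0],"roll":0.3},{"dp":[-0.008,-0.011,0],"roll":0.4},{"dp":[-0.008,-0.011,0],"roll":0.47},{"dp":[-0.008,-0.011,0],"roll":0.52},{"dp":[-0.008,-0.011,0],"roll":0.52},{"dp":[-0.008,-0.011,0],"roll":0.52}]'
python3 - <<'E'
from h import *
o=env.get_obs();print(o["position"],np.degrees(2*np.arctan2(o["eef_rot"][2],o["eef_rot"][1])),o["ft_torque"])
im=env.grab_frame("top");cv2.imwrite("pics/top12.png",im);
im=env.grab_frame("wrist");cv2.imwrite("pics/wrist12.png",im)
E
```

```text
clock: 17.18
position: [0.6169, 0.1618, 0.0697]
eef_rot: [0.0, 0.842, 0.54, 0.0]
ft_force: [-2.3, 3.4, 5.6]
grip_width: 0.0134
[0.61691291 0.16180049 0.06971779] 65.32176902485764 [0.25135353 0.25677601 0.38936351]
```

View pics/wrist12.png

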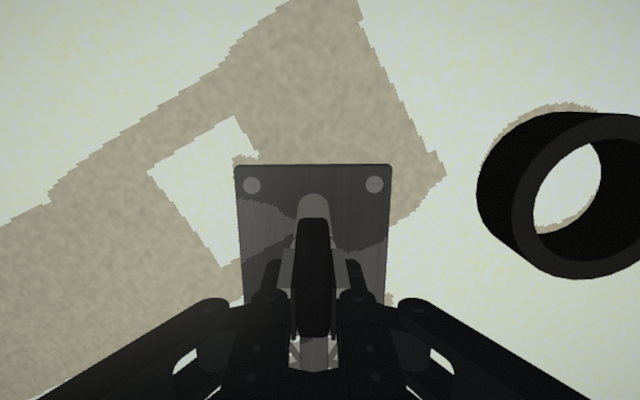

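Torque about z jumped to 0.39 N·m at yaw 65.3° (expected stop 65.8°), so the end stop is reached and the bar is square with the base. Releasing.

```bash
python3 -m pendant '[{"dp":[0,0,0],"roll":0},{"dp":[0,0,0],"roll":0},{"dp":[0,0,0],"roll":0},{"dp":[0,0,0],"roll":0},{"dp":[0,0,0],"roll":0},{"dp":[0,0,0],"roll":0},{"dp":[0,0,0],"roll":0},{"dp":[0,0,0],"roll":0}]' 1
python3 -m pendant '[{"dp":[0,0,-0.2],"roll":0},{"dp":[0,0,-0.5],"roll":0},{"dp":[0,0,-0.8],"roll":0},{"dp":[0,0,-1],"roll":0},{"dp":[0,0,-1],"roll":0}]'
python3 -m pendant '[{"dp":[0,0,-0.1],"roll":-0.2},{"dp":[0,0,-0.3],"roll":-0.4},{"dp":[0,0,-0.4],"roll":-0.6},{"dp":[0,0,-0.4],"roll":-0.8},{"dp":[0,0,-0.4],"roll":-1},{"dp":[0,0,-0.4],"roll":-1}]'
python3 - <<'E'
from h import *
o=env.get_obs();R_=rot(o["eef_rot"]);y=np.degrees(2*np.arctan2(o["eef_rot"][2],o["eef_rot"][1]));print(o["position"],y)
im=env.grab_frame("scene");cv2.imwrite("pics/scene13.png",im);crop(im,260,110,400,250,5,"scene13c.png")
k2=np.array([.5206,-.0559]);print("to k2 tool shift",(R_.T@np.r_[k2-o["position"][:2],0]),"j",o["joint_pos"].round(3))
E
```

```text
clock: 17.95
position: [0.6168, 0.1615, 0.0693]
eef_rot: [0.0, 0.842, 0.539, -0.0]
ft_force: [-0.2, -0.8, 0.5]
grip_width: 0.0851
clock: 18.37
position: [0.6184, 0.1618, 0.1744]
eef_rot: [0.001, 0.842, 0.539, 0.003]
ft_force: [0.7, -0.5, 0.3]
grip_width: 0.0852
clock: 18.87
position: [0.6168, 0.1615, 0.2091]
eef_rot: [-0.0, 0.681, 0.733, -0.0]
ft_force: [-0.1, -0.2, -0.1]
grip_width: 0.0855
[0.6168382  0.16153871 0.20913963] 94.19734743272505
to k2 tool shift [-2.09811637e-01 -1.11894854e-01  4.15660494e-05] j [ 0.135  0.28   1.27  -0.     1.592  0.062]
```

View pics/scene13c.png

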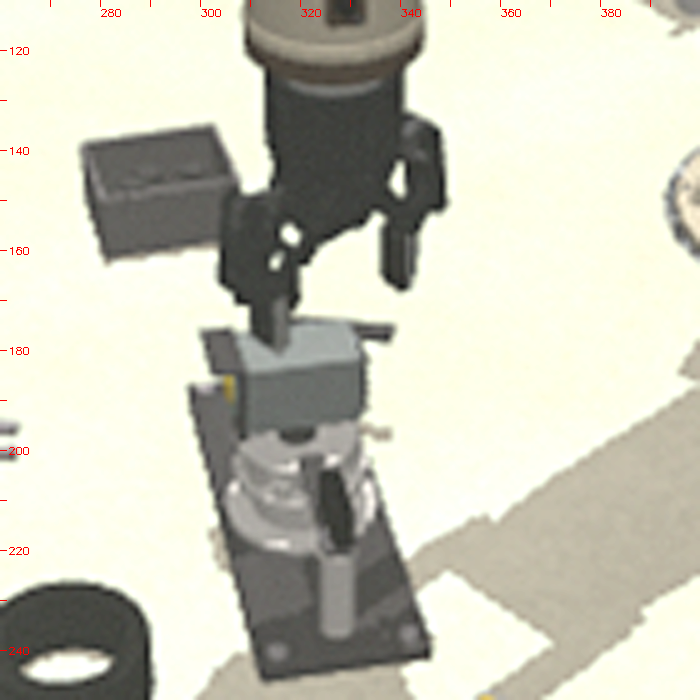

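```bash
python3 -m pendant '[{"dp":[-0.15,-0.08,0],"roll":0},{"dp":[-0.4,-0.2,0],"roll":0},{"dp":[-0.7,-0.35,0],"roll":0},{"dp":[-1,-0.5,0],"roll":0}]'
python3 -m pendant '[{"dp":[-0.3,-0.15,0],"roll":0},{"dp":[-0.6,-0.3,0],"roll":0},{"dp":[-0.85,-0.42,0],"roll":0},{"dp":[-1,-0.5,0],"roll":0}]'
python3 -m pendant '[{"dp":[-0.1,-0.11,0],"roll":-0.15},{"dp":[-0.1,-0.11,0],"roll":-0.35},{"dp":[-0.1,-0.11,0],"roll":-0.55},{"dp":[-0.1,-0.11,0],"roll":-0.75},{"dp":[-0.1,-0.11,0],"roll":-1},{"dp":[-0.1,-0.11,0],"roll":-1}]'
python3 -m pendant '[{"dp":[0,0,0],"roll":-0.2},{"dp":[0,0,0.1],"roll":-0.42},{"dp":[0,0,0.2],"roll":-0.42},{"dp":[0,0,0.4],"roll":-0.42},{"dp":[0,0,0.5],"roll":-0.42},{"dp":[0,0,0.5],"roll":-0.42}]'
python3 - <<'E'
from h import *
o=env.get_obs();R_=rot(o["eef_rot"]);y=np.degrees(2*np.arctan2(o["eef_rot"][2],o["eef_rot"][1]));print(o["position"],y)
im=env.grab_frame("wrist");cv2.imwrite("pics/wrist14.png",im)
k2=np.array([.5215,-.056]);print("to k2 tool shift",(R_.T@np.r_[k2-o["position"][:2],0]),"j",o["joint_pos"].round(3))
E
```

```text
clock: 19.25
position: [0.573, 0.0577, 0.2088]
eef_rot: [-0.0, 0.684, 0.73, -0.0]
ft_force: [0.1, -0.3, 0.5]
grip_width: 0.0856
clock: 19.58
position: [0.5296, -0.047, 0.2092]
eef_rot: [0.0, 0.685, 0.729, -0.0]
ft_force: [0.1, 0.1, 1.2]
grip_width: 0.0854
clock: 20.08
position: [0.5203, -0.0555, 0.2092]
eef_rot: [-0.0, 0.479, 0.878, -0.0]
ft_force: [0.2, 0.0, -0.1]
grip_width: 0.0852
clock: 20.58
position: [0.5192, -0.0552, 0.1568]
eef_rot: [-0.002, 0.389, 0.921, -0.0]
ft_force: [-0.6, 0.1, 0.8]
grip_width: 0.0857
[ 0.5192386  -0.05520192  0.15678397] 134.24270769838657
to k2 tool shift [-2.14949432e-03  1.06321609e-03 -9.52471053e-06] j [-0.253  0.064  1.627 -0.     1.454 -1.026]
```

View pics/wrist14.png

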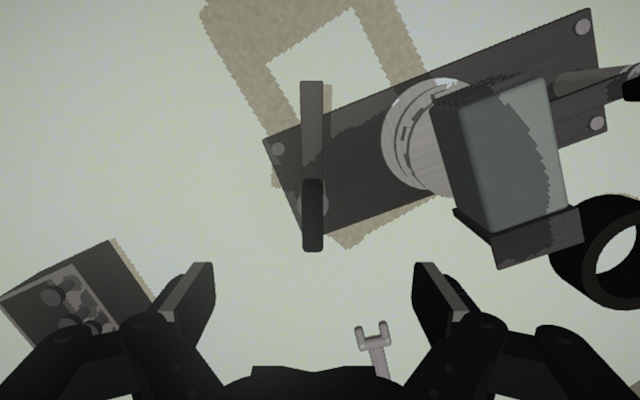

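```bash
python3 -m pendant '[{"dp":[-0.005,-0.005,0.15],"roll":0},{"dp":[-0.005,-0.005,0.4],"roll":0},{"dp":[-0.005,-0.005,0.6],"roll":0},{"dp":[-0.005,-0.005,0.75],"roll":0},{"dp":[-0.005,-0.005,0.84],"roll":0},{"dp":[-0.005,-0.005,0.87],"roll":0},{"dp":[-0.005,-0.005,0.87],"roll":0},{"dp":[-0.005,-0.005,0.87],"roll":0}]'
python3 -m pendant '[{"dp":[0,0,0],"roll":0},{"dp":[0,0,0],"roll":0},{"dp":[0,0,0],"roll":0},{"dp":[0,0,0],"roll":0},{"dp":[0,0,0],"roll":0},{"dp":[0,0,0],"roll":0},{"dp":[0,0,0],"roll":0},{"dp":[0,0,0],"roll":0},{"dp":[0,0,0],"roll":0},{"dp":[0,0,0],"roll":0}]' -1 40
python3 - <<'E'
from h import *
o=env.get_obs();R_=rot(o["eef_rot"]);print(np.degrees(2*np.arctan2(o["eef_rot"][2],o["eef_rot"][1])),"tool-frame force",R_.T@o["ft_force"],o["ft_torque"])
E
```

```text
clock: 21.3
position: [0.5209, -0.0564, 0.0735]
eef_rot: [0.001, 0.386, 0.922, 0.0]
ft_force: [-0.2, 0.6, 0.4]
grip_width: 0.0854
clock: 22.13
position: [0.5199, -0.0568, 0.0727]
eef_rot: [-0.0, 0.386, 0.922, -0.001]
ft_force: [-7.5, -4.3, 5.7]
grip_width: 0.0129
134.57163404001275 tool-frame force [ 2.21309443 -8.31354607 -5.67608562] [-0.67269832  1.09831519  0.06042809]
```

```bash
python3 -m pendant '[{"dp":[0,-0.008,0],"roll":0},{"dp":[0,-0.008,0],"roll":0.15},{"dp":[0,-0.008,0],"roll":0.3},{"dp":[0,-0.008,0],"roll":0.5},{"dp":[0,-0.008,0],"roll":0.7},{"dp":[0,-0.008,0],"roll":0.9},{"dp":[0,-0.008,0],"roll":1},{"dp":[0,-0.008,0],"roll":1}]'
python3 - <<'E'
from h import *
o=env.get_obs();R_=rot(o["eef_rot"]);print(np.degrees(2*np.arctan2(o["eef_rot"][2],o["eef_rot"][1])),"tool-frame force",R_.T@o["ft_force"],o["ft_torque"])
E
python3 -m pendant '[{"dp":[0,0,0],"roll":0.15},{"dp":[0,0,0],"roll":0.3},{"dp":[0,0,0],"roll":0.5},{"dp":[0,0,0],"roll":0.7},{"dp":[0,0,0],"roll":0.9},{"dp":[0,0,0],"roll":1},{"dp":[0,0,0],"roll":1}]'
python3 - <<'E'
from h import *
o=env.get_obs();R_=rot(o["eef_rot"]);print(np.degrees(2*np.arctan2(o["eef_rot"][2],o["eef_rot"][1])),"tool-frame force",R_.T@o["ft_force"],o["ft_torque"])
E
```

```text
clock: 22.8
position: [0.5193, -0.0571, 0.0727]
eef_rot: [-0.0, 0.604, 0.797, -0.001]
ft_force: [-7.1, -3.1, 7.5]
grip_width: 0.0132
105.70227976639396 tool-frame force [-1.06210872 -7.7168441  -7.44945508] [-0.43220366  1.08817022 -0.06059288]
clock: 23.38
position: [0.5187, -0.0572, 0.0727]
eef_rot: [-0.0, 0.782, 0.623, -0.001]
ft_force: [-14.2, -2.7, 11.4]
grip_width: 0.0129
77.05605420888925 tool-frame force [ -5.86434361 -13.26034048 -11.38107826] [-0.62269305  2.06013473 -0.01236912]
```

```bash
python3 -m pendant '[{"dp":[-0.005,-0.012,0],"roll":0.1},{"dp":[-0.005,-0.012,0],"roll":0.2},{"dp":[-0.005,-0.012,0],"roll":0.3},{"dp":[-0.005,-0.012,0],"roll":0.37},{"dp":[-0.005,-0.012,0],"roll":0.42},{"dp":[-0.005,-0.012,0],"roll":0.42},{"dp":[-0.005,-0.012,0],"roll":0.42}]'
python3 - <<'E'
from h import *
o=env.get_obs();R_=rot(o["eef_rot"]);print(np.degrees(2*np.arctan2(o["eef_rot"][2],o["eef_rot"][1])),"tool-frame force",R_.T@o["ft_force"],o["ft_torque"])
E
```

```text
clock: 23.97
position: [0.5184, -0.0571, 0.0727]
eef_rot: [0.0, 0.842, 0.539, -0.0]
ft_force: [-4.1, -0.6, 4.5]
grip_width: 0.0128
65.2544619546277 tool-frame force [-2.24972007 -3.46701699 -4.49236674] [-0.2325425   0.56189918  0.29243438]
```

```bash
python3 -m pendant '[{"dp":[0,0,0],"roll":0.03},{"dp":[0,0,0],"roll":0.06},{"dp":[0,0,0],"roll":0.06},{"dp":[0,0,0],"roll":0.06}]'
python3 - <<'E'
from h import *
o=env.get_obs();R_=rot(o["eef_rot"]);print(np.degrees(2*np.arctan2(o["eef_rot"][2],o["eef_rot"][1])),"tool-frame force",R_.T@o["ft_force"],o["ft_torque"])
E
python3 -m pendant '[{"dp":[0,0,0],"roll":0},{"dp":[0,0,0],"roll":0},{"dp":[0,0,0],"roll":0},{"dp":[0,0,0],"roll":0},{"dp":[0,0,0],"roll":0},{"dp":[0,0,0],"roll":0},{"dp":[0,0,0],"roll":0},{"dp":[0,0,0],"roll":0}]' 1
python3 -m pendant '[{"dp":[0,0,-0.2],"roll":0},{"dp":[0,0,-0.5],"roll":0},{"dp":[0,0,-0.8],"roll":0},{"dp":[0,0,-1],"roll":0},{"dp":[0,0,-1],"roll":0}]'
python3 -m pendant '[{"dp":[0,0,-0.3],"roll":0},{"dp":[-0.2,0,-0.6],"roll":0},{"dp":[-0.5,0,-0.8],"roll":0},{"dp":[-0.8,0,-0.8],"roll":0},{"dp":[-1,0,-0.8],"roll":0},{"dp":[-1,0,-0.8],"roll":0}]'
python3 - <<'E'
from h import *
o=env.get_obs()
im=env.grab_frame("scene");crop(im,260,110,400,250,5,"scene15c.png")
np.save("w15.npy",np.r_[o["position"],o["eef_rot"]]);print(o["position"])
im=env.grab_frame("wrist");cv2.imwrite("pics/wrist15.png",im)
im=env.grab_frame("top");cv2.imwrite("pics/top15.png",im);crop(im,260,120,420,260,4,"top15c.png")
E
```

```text
clock: 24.3
position: [0.5184, -0.0571, 0.0727]
eef_rot: [0.0, 0.85, 0.527, -0.0]
ft_force: [-4.8, -1.0, 6.0]
grip_width: 0.013
63.57264958409045 tool-frame force [-3.03253843 -3.89098348 -6.02396461] [-0.23148912  0.61964194  1.10209823]
clock: 24.97
position: [0.5185, -0.057, 0.0724]
eef_rot: [0.0, 0.85, 0.526, -0.0]
ft_force: [0.7, -0.1, 0.1]
grip_width: 0.0851
clock: 25.38
position: [0.5201, -0.0574, 0.1769]
eef_rot: [0.002, 0.85, 0.526, 0.002]
ft_force: [1.4, 0.2, 0.9]
grip_width: 0.085
clock: 25.88
position: [0.4727, -0.1491, 0.2522]
eef_rot: [0.0, 0.851, 0.525, -0.0]
ft_force: [-0.0, -0.5, -0.2]
grip_width: 0.0853
[ 0.47267579 -0.1491426   0.25222104]
```

View pics/scene15c.png

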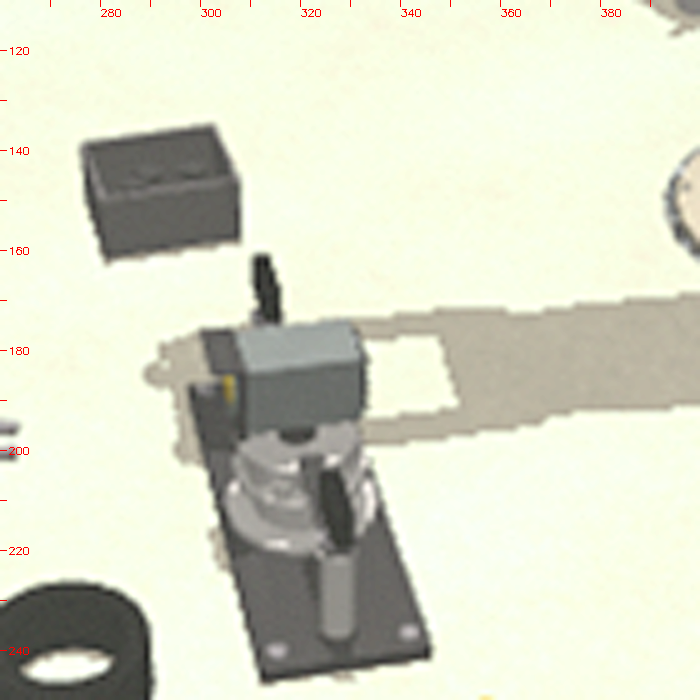

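View pics/wrist15.png

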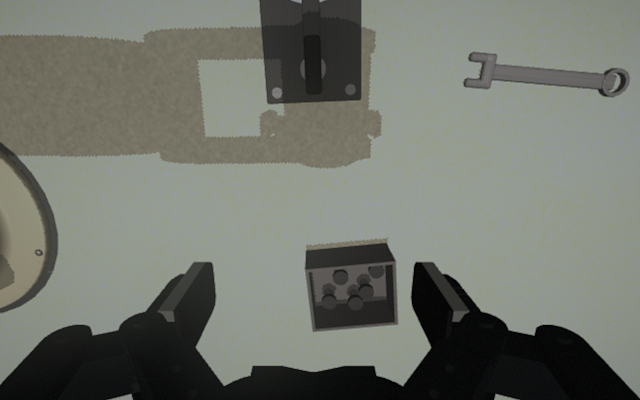

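View pics/top15c.png

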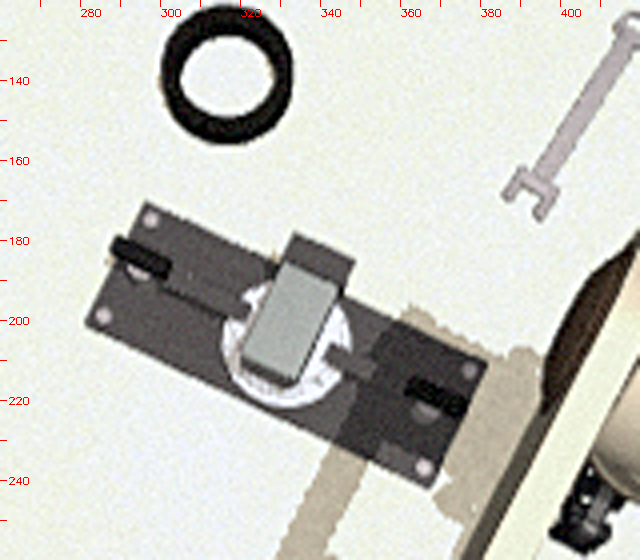

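Clamp 2's torque rose 0.29 → 1.10 N·m over 1.7° more, putting its stop at 65.8° as expected. I'll check both bar angles more exactly in the top view before handing in.

```bash
python3 - <<'E'
from h import *
im=cv2.imread("pics/top15.png");g=im.max(2).astype(int);C=cam("top")
for n,(x0,y0,x1,y1) in(("c1",(282,176,304,194)),("c2",(357,212,377,226))):
    s=g[y0:y1,x0:x1]; print(n,np.percentile(s,[5,20,50]))
    m=((s<(20)).astype(np.uint8)); k,l,st,_=cv2.connectedComponentsWithStats(m); i=1+st[1:,4].argmax()
    v,u=np.nonzero(l==i);P=np.array([px2w(C,a+x0,b+y0,.122)[:2] for a,b in zip(u,v)])
    c=P.mean(0);w,V=np.linalg.eigh(np.cov((P-c).T));d=V[:,1];a=np.degrees(np.arctan2(d[1],d[0]))%180
    print(n,len(u),"centre",c,"len,wid",np.sqrt(12*w[::-1]),"yaw",a)
E
python3 - <<'E'
from h import *
im=cv2.imread("pics/wrist15.png");crop(im,240,0,380,120,5,"w15c.png")
E
```

```text
c1 [11.75 25.   49.  ]
c1 52 centre [0.6153374  0.15978986] len,wid [0.04436006 0.01622217] yaw 64.372331574993
c2 [ 2.  11.8 31. ]
c2 79 centre [ 0.51904099 -0.0553566 ] len,wid [0.04671994 0.01584557] yaw 67.18657489746649
```

View pics/w15c.png

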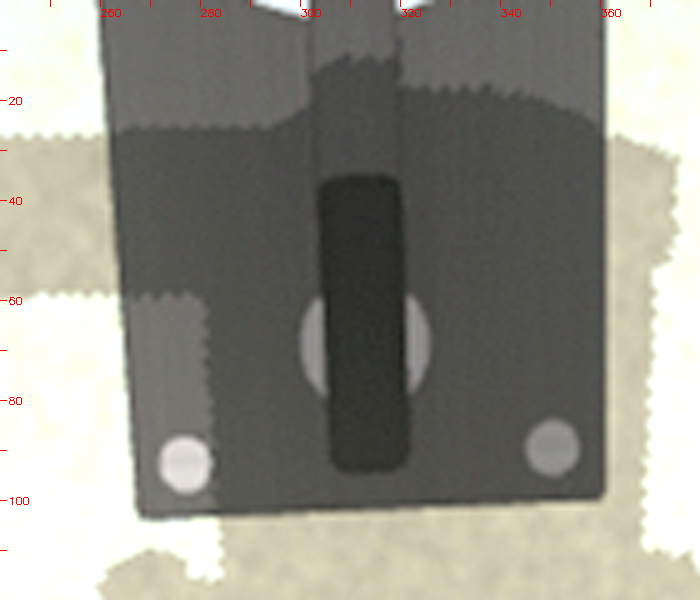

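Bar yaws are 64.4° and 67.2° against 65.8° (5° allowed), and the line between the bars lies at 65.9°. The lamp is seated, and the bystanders are in place. The gripper is clear, so I'm handing in.

```bash
python3 - <<'E'
from plant import env
o=env.get_obs();print(o["clock"],o["ft_force"])
print(env.close_job())
E
```

```text
26.0333 [-0.11573807  0.40349158 -0.04237864]
the job is handed in; nothing more can be done
None
```

The lamp is home on the stand and both clamp knobs are at their end stops. I handed the job in at 26.0 s, and it returned no verdict.

**What I did:**
- I gripped the grey lamp and turned it into line with the stand.
- I pushed it down until the contact was firm: 13 N upward on the tool, at the height expected for home. I then let go.
- I turned each knob clockwise until the torque rose sharply.

**Last checks:**
- **Lamp:** It looked upright and seated, with both steel fingers over its flange.
- **Clamp 1:** I stopped turning at 0.39 N·m and 65.3°. The expected stop is 65.8°. The bar read 64.4° in the top view.
- **Clamp 2:** It was already about 14° turned at the start. The torque reached 1.10 N·m and puts the stop at 65.8°. The bar read 67.2° in the top view.
- **Surroundings:** The bin, tape roll and wrench looked to be where they were at the start. The gripper was clear of everything, with almost no force on the wrist.

**What failed or disagreed:**
- **Missed grip:** My first grip on knob 1 closed on nothing. The cameras showed the finger tips about 30 mm behind the stated TCP, so I went 25 mm lower and gripped again.
- **Wrist camera:** Sizes came out about 5% off in places.
- **Knob positions:** They were 1 to 3 mm off my estimate, with side forces of up to about 15 N while turning.

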